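# Bay a used recorder square in its fence corner and hang its tag

## Robot

A 7-joint arm with a two-finger parallel gripper is mounted at the origin on the work surface. World frame = base frame: x ahead of the robot, y to its left, z up, the work surface at z = 0. Lengths are in m, angles in rad, forces in N, time in s.
With the tool pointing down it reaches from about 0.4 to 0.85 m from the base axis. Payload 4.5 kg.
Tool frame: the origin (TCP) lies at the very end of the fingers, on their centre line; the grasp point (between the pads) lies 19 mm behind it; z points along the fingers, y is the line along which they close (so a half turn about z gives the same grasp; the last joint's range is limited). The gripper opens to 85 mm and grips with 20 to 120 N. Pads are 22 mm wide; open, the fingers measure 114 mm over their backs; the gripper's body (76 mm by 85 mm) begins 54 mm behind the grasp point. The pads swing forward as they close: fully open they stand 13 mm farther back than shut.
Start: joints at [1.201, 0.689, -0.195, 1.565, 0.157, 0.902, -0.215], TCP at [0.246, -0.575, 0.206] pointing down, gripper open.
Joint ranges: [-3.01, 3.01], [-0.46, 2.08], [-1.47, 1.51], [0.13, 2.56], [-1, 4.14], [0.04, 2.09], [-2.66, 2.66]. Speed limits (rad/s): [2.57, 2.57, 3.14, 3.14, 3.14, 3.14, 3.14].

## Interface

Orientations are given as [roll, pitch, yaw] about the fixed x, y, z axes, in that order (R = Rz(yaw) Ry(pitch) Rx(roll)).
In Python, from cell import * gives the robot as it stands.
- The arm moves only by the shell command python3 -m inch 'ROWS' [FORCE]. ROWS is JSON, a list of rows, each a list of 3 entries, a list of its own where there are three numbers: the shift along the tool's x, y, z in units of 500 mm (1.0 is 500 mm), then the turn about the tool's z in units of 180 degrees (1.0 is 180 degrees), then the opening, from 0 (shut) to 1 (fully open). A call has 1 to 12 rows; each row is the pose to reach, as a shift and turn from the pose commanded when the call began, along the tool's axes at that moment, turning the shorter way round; what a row does not reach only later rows make up. A row lasts 1/10 s, in which the tool goes at most 50 mm and 8.59 degrees, less where a joint would pass 70% of its speed; a pose out of reach is approached as far as the arm can. A call with a number of a shift or a turn outside -1 to 1 is refused whole. A call with a gripper value outside its range is refused whole. The fingers move at their own pace and stop on an object; FORCE is the grip in N (left out, the last holds). Time passes only in rows, so rows that repeat a pose let the fingers close. It gives the time, the measured TCP pose, the force, the opening and the grip force at its end, in the units of the state.
- state(): the state, without advancing time (a new reading comes with each control period).
- read_camera(name): name is "scene" or "top" or "wrist"; returns the picture (384x512x3 uint8, red, green, blue); there is no depth.
- camera_model(name): a dict with "fx", "fy", "cx", "cy" (pixels), "k1" (the pictures are not rectified: a ray, as slopes to the right and down, at radius r is drawn at 1 + k1 r^2 times it, then the intrinsics apply), "world_from_camera" (4x4, takes a point from camera to world coordinates); the wrist camera has in their place "tool_from_camera" (4x4, takes a point from camera to tool coordinates, whose origin is the TCP and whose axes are the flange's). Camera axes: x right, y down, z forward; pixel columns grow to the right and rows downward; lengths in m; the calibration is good to about 2 mm. A picture is of the moment at which its call begins: read the wrist's pose just before it. camera_model takes no time and is no camera call.
- hand_in(): hands the job in; it is judged then, once.
The state is a dict: "t": time; "joint_pos": joint angles; "joint_velocities": joint speeds; "joint_efforts": joint torques, N m; "tool_pos": TCP position; "orientation": TCP orientation; "ft_force": force on the tool from outside, world axes, zero at the start; "ft_torque": the same for the moment, N m; "opening": finger opening in m; "grasp_force": force on a finger pad.
Only numpy, scipy, OpenCV 4.12 (cv2) and the standard library are available. Lean on these libraries where they do the work, as an engineer would, in place of code of your own. Each camera call takes 0.05 s, during which the arm holds its last target. There are 200 camera calls.

## Task

On the sales table, push the flat black cassette recorder fully home into the corner of the aluminium L-shaped fence, square and flush against both fences and lying flat. Then hang its plywood tag by the hole on the leaning steel peg of the post beside the corner and let go. Leave the other goods on the table where they are and do not tip the recorder up.

Things in the scene. Friction and masses are not known exactly. Their poses are not given: they have to be found in the camera images.
- dock: Fixed bay: two low aluminium fences (30 high, 12 thick) forming an L on the table, yawed up to 17 degrees. Origin: inner corner of the L on the table, z up. Far fence: inner face is the plane x = 0, from the corner 170 mm to -y. Left fence: inner face is y = 0, from the corner 102 mm to -x. The recorder belongs at x < 0, y < 0.
- post (a point): Top centre of the bay's fixed plywood post, just outside the corner: 24 thick (x), 30 wide (y), 168 high, beside the left fence; its front face is the dock's plane x = 0, from y = 30 to 60 mm, and carries the peg.
- peg: Fixed straight steel peg, 8 diameter, 55 long. Origin: its root in the post's front face, at x = 0, y = 45, z = 150 mm in the dock's frame. Its own z axis runs from root to tip, leaning 45 degrees from vertical towards the dock's -x (towards the robot); its y axis is the dock's y. Nothing is above it; the post behind rises 18 mm above the root.
- recorder: Flat black cassette recorder, 90 (x) by 150 (y) by 40 high, about 0.5 kg, lying flat and loose on the table in front of the fence corner, yawed up to 20 degrees from the dock. Too wide to grasp, slides when pushed with 3 to 10 N. Grey keys along its -x edge. Origin: centre of its underside; its x axis points to the far fence, y to the left fence.
- recorder_fl (a point): the recorder's corner (+x, +y), at half height: ends at the dock's inner corner
- recorder_fr (a point): the recorder's corner (+x, -y), at half height: ends at the far fence
- recorder_nl (a point): the recorder's corner (-x, +y), at half height: ends at the left fence
- tag: Loose plywood tag, 95 (x) by 40 (y) by 10 thick, 30 g, flat on the table to the right of the recorder. Origin: centre of its underside. A round 15 mm hole goes through near its +x end. Pick it across its 40 mm width. It slips onto the peg only within about 25 degrees of square to it; its end meets the post with the hole about 20 mm from the root. Let go there, it stays on.
- tag_hole (a point): centre of the tag's hole, at mid thickness: 33.5 mm towards +x from the tag's centre, 5 mm above its underside; the tag may be turned somewhat about the peg when it goes on
- adaptor: bystander: grey mains adaptor, 66 by 46 by 36 high with two 16 mm pins on +x; origin under its centre; loose
- tin: bystander: round steel tin, 60 diameter, 45 high; origin under its centre; loose
- meter: bystander: grey hand-held meter, 130 by 80 by 36; origin under its centre; loose
- cassette: bystander: cassette lying flat, 64 by 100 by 12; origin under its centre; loose
- driver: bystander: screwdriver lying on the table near the robot, about 200 long; loose
Things that resemble listed ones, but are neither listed nor needed, are in the scene too. What is shaped like the recorder but purple is not meant.

How it is judged:
On the way, in this order (a step that is already met when the one before it is completed fails the run):
1. the recorder lies square and flush in the fence corner (x of recorder_fl in the frame of dock between -0.003 and 0.004 m and x of recorder_fr in the frame of dock above -0.003 m and y of recorder_fl in the frame of dock between -0.003 and 0.004 m and y of recorder_nl in the frame of dock above -0.003 m and angle between recorder's own z axis and vertical below 0.05 rad), for 0.2 s.
2. then the tag is on the peg by its hole (x of tag_hole in the frame of peg between -0.008 and 0.008 m and y of tag_hole in the frame of peg between -0.008 and 0.008 m and z of tag_hole in the frame of peg between 0 and 0.05 m), for 0.2 s.
At the end, for the whole second after the job is handed in: The recorder lies flat with its three named corners within 3 mm of the faces of their fences (far fence: fl and fr; left fence: fl and nl), and the peg passes through the tag's hole (hole centre within 8 mm of the peg's axis in each direction and 0 to 50 mm along it from the root); both at rest (all of step 1 and all of step 2 and linear speed of each of recorder, tag below 0.02 m/s); the robot touches nothing.
It fails at once if the recorder is tipped more than 17 degrees (angle between recorder's own z axis and vertical above 0.3 rad).
It fails at once if one of the other goods is pushed more than 30 mm (distance of any of adaptor, tin, meter, cassette, driver from where it was at the start of the episode above 0.03 m).
It also fails if it takes over 69 s, if anything falls off the work surface, if the arm or the gripper's body presses on something with over 40 N, if the wrist force passes 120 N, or if a joint passes its speed limit or range.

## Working session

There is one attempt and no reset: what is moved stays moved. The work goes in short steps, Python scripts to look and compute and a shell command to move; the robot and the scene stay as the last step left them, time stands still between calls to the robot, and variables do not carry over. Pictures are saved under pics/ and viewed, at most 10 in all, crops included, and the job is handed in when it is done.

```bash
ls; mkdir -p pics; python3 - <<'E'
from cell import *
import cv2,numpy as np
s=state();print({k:np.round(v,3).tolist() for k,v in s.items()})
for n in("scene","top","wrist"):
    im=read_camera(n);cv2.imwrite(f"pics/{n}0.png",im[:,:,::-1])
    m=camera_model(n);print(n,{k:np.round(v,4).tolist() for k,v in m.items()})
a=cv2.imread("pics/scene0.png");b=cv2.imread("pics/top0.png")
E
```

```text
pics
{'t': 0.0, 'joint_pos': [1.201, 0.69, -0.194, 1.566, 0.157, 0.903, -0.215], 'joint_velocities': [0.001, 0.001, 0.001, -0.001, -0.0, 0.002, 0.001], 'joint_efforts': [0.0, -53.96, -1.266, -15.854, 0.009, 0.01, 0.0], 'tool_pos': [0.245, -0.574, 0.205], 'orientation': [-3.14, 0.0, 0.404], 'ft_force': [-1.242, 0.516, -0.365], 'ft_torque': [-0.003, -0.042, -0.008], 'grasp_force': 0.0, 'opening': 0.085}
scene {'fx': 498.3568, 'fy': 498.3568, 'cx': 261.7908, 'cy': 192.3625, 'k1': -0.1864, 'world_from_camera': [[-0.4346, 0.5448, -0.7171, 1.5152], [0.9003, 0.2423, -0.3616, 0.5281], [-0.0232, -0.8028, -0.5958, 0.9663], [0.0, 0.0, 0.0, 1.0]]}
top {'fx': 479.2642, 'fy': 479.2642, 'cx': 254.9553, 'cy': 196.2872, 'k1': -0.1582, 'world_from_camera': [[0.0184, -0.9862, 0.1643, 0.2421], [-0.9998, -0.02, -0.0083, 0.0254], [0.0115, -0.1641, -0.9864, 1.5551], [0.0, 0.0, 0.0, 1.0]]}
wrist {'fx': 289.1176, 'fy': 289.1176, 'cx': 261.0235, 'cy': 190.0347, 'k1': -0.0472, 'tool_from_camera': [[0.0012, -0.9605, -0.2783, 0.0707], [1.0, 0.0011, 0.0005, 0.0001], [-0.0001, -0.2783, 0.9605, -0.168], [0.0, 0.0, 0.0, 1.0]]}
```

View pics/top0.png

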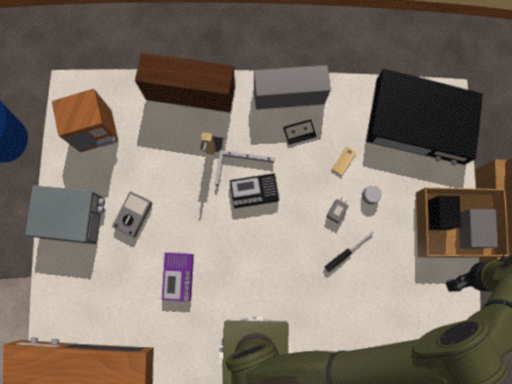

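View pics/scene0.png

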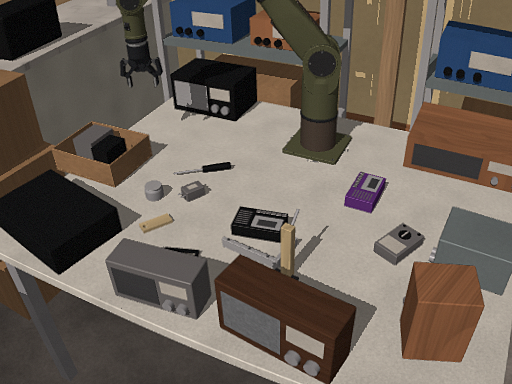

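Top picture: the black recorder with grey keys is at (254,191). A purple lookalike is at (178,277). The fence runs (219–273, 153–185), the post is at (207,140) and the tag at (343,161). The other goods are the adaptor (337,210), tin (372,195), cassette (299,132), driver (348,252) and meter (132,215). The recorder meant is the black one, because it is flat, has keys on its near edge and lies in front of the L. I'll confirm that in an enlarged crop.

```bash
cat > h.py <<'E'
from cell import *
import cv2,numpy as np
from scipy.spatial.transform import Rotation as Ro
def cam(n,s=None):
    m=camera_model(n)
    K=np.array([[m["fx"],0,m["cx"]],[0,m["fy"],m["cy"]],[0,0,1.]]);d=np.array([m["k1"],0,0,0.])
    if n!="wrist": T=np.array(m["world_from_camera"])
    else:
        W=np.eye(4);W[:3,:3]=Ro.from_euler("xyz",s["orientation"]).as_matrix();W[:3,3]=s["tool_pos"];T=W@np.array(m["tool_from_camera"])
    return K,d,T
def rays(c,px):
    K,d,T=c
    u=cv2.undistortPoints(np.array(px,float).reshape(-1,1,2),K,d)[:,0]
    return T[:3,3],np.c_[u,np.ones(len(u))]@T[:3,:3].T
def onz(c,px,z):
    o,r=rays(c,px);return o+r*((z-o[2])/r[:,2])[:,None]
def proj(c,P):
    K,d,T=c;Ti=np.linalg.inv(T)
    return cv2.projectPoints(np.array(P,float).reshape(-1,1,3),cv2.Rodrigues(Ti[:3,:3])[0],Ti[:3,3],K,d)[0][:,0]
def meet(c1,p1,c2,p2):
    o1,r1=rays(c1,[p1]);o2,r2=rays(c2,[p2]);r1,r2=r1[0],r2[0]
    ab=np.linalg.lstsq(np.c_[r1,-r2],o2-o1,rcond=None)[0]
    a=o1+ab[0]*r1;b=o2+ab[1]*r2;return (a+b)/2,np.linalg.norm(a-b)
def crop(im,x0,y0,x1,y1,k,f):
    o=cv2.resize(im[y0:y1,x0:x1],None,fx=k,fy=k,interpolation=cv2.INTER_CUBIC)
    for x in range((x0+9)//10*10,x1,10):
        cv2.putText(o,str(x),(int((x-x0)*k),8),0,.3,(0,0,255));cv2.line(o,(int((x-x0+.5)*k),10),(int((x-x0+.5)*k),14),(0,0,255))
    for y in range((y0+9)//10*10,y1,10):
        cv2.putText(o,str(y),(0,int((y-y0+.5)*k)),0,.3,(0,0,255))
    cv2.imwrite(f,o)
E
python3 - <<'E'
from h import *
t=cv2.imread("pics/top0.png");s=cv2.imread("pics/scene0.png")
crop(t,192,122,362,222,4.7,"pics/c1.png")
crop(s,130,190,310,290,4.4,"pics/c2.png")
E
```

```text
(no output)
```

View pics/c1.png

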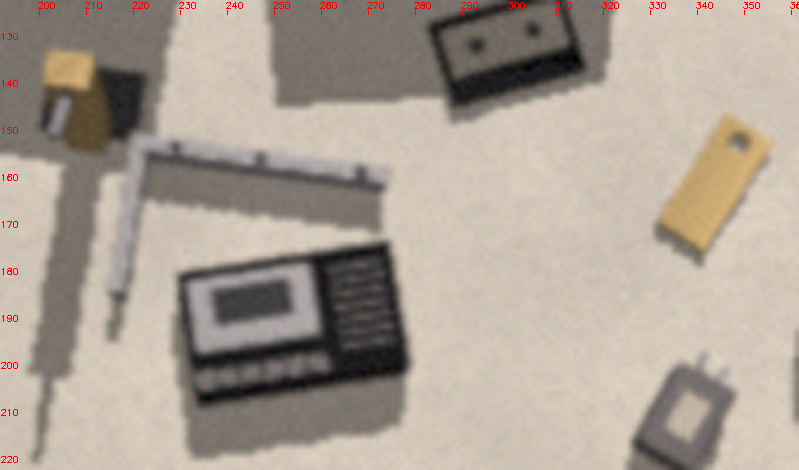

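View pics/c2.png

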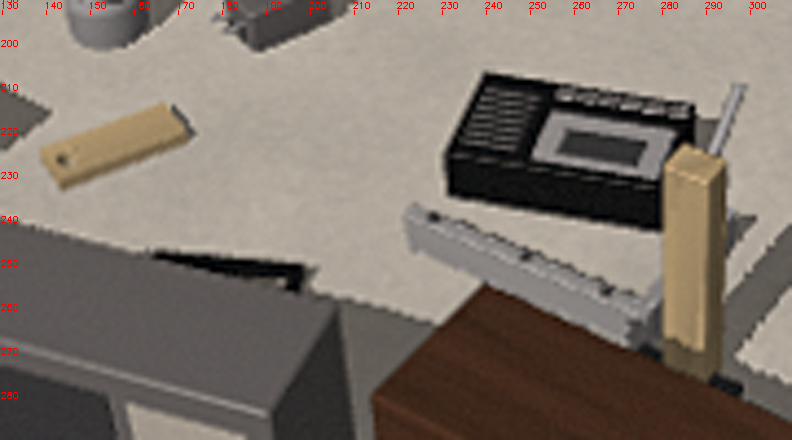

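The black recorder is confirmed, with its keys along the near edge and top corners near (230,180), (274,174), (278,202) and (234,208). The tag runs (332,172)–(350,150) with its hole at the far end, about (340,141). The fence's inner corner is near (221,155) and the peg is at (200–205, 143–150).

```bash
python3 - <<'E'
from h import *
t=cam("top");s=cam("scene")
r=onz(t,[(230,181),(274,174.3),(277.8,202),(234,208)],.04);print("rec",r.round(3).tolist(),[np.linalg.norm(r[i]-r[(i+1)%4]).round(3) for i in range(4)],r.mean(0).round(3))
e=(r[0]-r[3])+(r[1]-r[2]);print("yaw",np.degrees(np.arctan2(e[1],e[0])))
f=onz(t,[(221,154.5),(272.5,162),(216.5,185.5),(220,151.5),(274,158.5)],.03);print("fence",f.round(3).tolist())
p=onz(t,[(200.5,133),(210.5,134),(210,141.5),(200.5,140)],.168);print("post",p.round(3).tolist(),p.mean(0))
im=cv2.imread("pics/top0.png");h=cv2.cvtColor(im,cv2.COLOR_BGR2HSV)
m=cv2.inRange(h,(10,70,110),(30,255,255));m[:, :310]=0;m[:,365:]=0;m[:130]=0;m[200:]=0
c=max(cv2.findContours(m,0,2)[0],key=cv2.contourArea);b=cv2.boxPoints(cv2.minAreaRect(c));B=onz(t,b,.01)
print("tag",b.round(1).tolist(),B.round(3).tolist(),B.mean(0),[np.linalg.norm(B[i]-B[(i+1)%4]).round(3) for i in range(4)])
H=onz(t,[(340.3,141.6)],.01)[0];d=H-B.mean(0);print("hole",H,np.linalg.norm(d),np.degrees(np.arctan2(d[1],d[0])))
# peg by two views: top tip / scene tip
print(meet(t,(201,150.5),s,(297,210.5)), "tip")
E
```

```text
rec [[0.543, 0.094, 0.04], [0.568, -0.048, 0.04], [0.477, -0.061, 0.04], [0.455, 0.079, 0.04]] [np.float64(0.144), np.float64(0.091), np.float64(0.141), np.float64(0.089)] [0.511 0.016 0.04 ]
yaw 9.060088943246194
fence [[0.633, 0.126, 0.03], [0.611, -0.043, 0.03], [0.529, 0.138, 0.03], [0.643, 0.13, 0.03], [0.623, -0.047, 0.03]]
post [[0.663, 0.181, 0.168], [0.66, 0.151, 0.168], [0.637, 0.152, 0.168], [0.641, 0.18, 0.168]] [0.65023583 0.16599689 0.168     ]
tag [[331.0, 169.10000610351562], [346.1000061035156, 145.60000610351562], [356.29998779296875, 152.10000610351562], [341.20001220703125, 175.60000610351562]] [[0.596, -0.238, 0.01], [0.678, -0.291, 0.01], [0.657, -0.325, 0.01], [0.575, -0.272, 0.01]] [ 0.6264014  -0.28161801  0.01      ] [np.float64(0.097), np.float64(0.04), np.float64(0.097), np.float64(0.04)]
hole [ 0.69161638 -0.27117229  0.01      ] 0.06604624482717435 9.09998111187242
(array([0.60563662, 0.17165024, 0.18472674]), np.float64(0.008588476048080631)) tip
```

The measurements are consistent:
- **Dock:** corner at (0.633, 0.126), yaw about −7°. The post sits at the offset expected from it.
- **Recorder:** centre (0.511, 0.016), yaw about +9°.
- **Tag:** centre (0.626, −0.282), yaw about −33°, size 97×40.

Next I go behind the recorder, looking with the wrist camera on the way.

```bash
cat >> h.py <<'E'
def go(P,yaw=None):
    s=state();R=Ro.from_euler("xyz",s["orientation"]).as_matrix();d=R.T@(np.array(P)-s["tool_pos"])
    y0=np.arctan2(R[1,0],R[0,0]);dy=0 if yaw is None else -(((yaw-y0)+np.pi)%(2*np.pi)-np.pi)
    print("shift",(d/.5).round(4).tolist(),"turn",round(dy/np.pi,4),"t",round(s["t"],2),"pos",np.round(s["tool_pos"],4).tolist(),"yaw",round(y0,4),"F",np.round(s["ft_force"],1).tolist(),"j",np.round(s["joint_pos"],2).tolist())
E
python3 -m inch '[[[0.4,-0.475,-0.15],0.085,1],[[0.8,-0.95,-0.25],0.167,1],[[0.8,-0.95,-0.25],0.167,1],[[0.8,-0.95,-0.25],0.167,1],[[0.8,-0.95,-0.25],0.167,1],[[0.8,-0.95,-0.25],0.167,1],[[0.8,-0.95,-0.25],0.167,1],[[0.8,-0.95,-0.25],0.167,1],[[0.8,-0.95,-0.25],0.167,1],[[0.8,-0.95,-0.25],0.167,1],[[0.8,-0.95,-0.25],0.167,1],[[0.8,-0.95,-0.25],0.167,1]]' 25
python3 - <<'E'
from h import *
go((.48,.06,.32),-.122)
E
```

```text
t: 1.35
tool_pos: [0.4172, -0.0102, 0.3248]
orientation: [3.141, -0.0, -0.121]
ft_force: [0.6, 0.4, 0.4]
opening: 0.0853
grasp_force: 0.0
shift [0.1077, -0.1546, 0.0096] turn 0.0004 t 1.35 pos [0.4172, -0.0102, 0.3248] yaw -0.1208 F [0.6, 0.4, 0.4] j [0.03, 0.25, -0.15, 1.96, 0.05, 0.93, -1.84]
```

```bash
python3 - <<'E'
from h import *
import json
s=state();im=read_camera("wrist");cv2.imwrite("pics/w1.png",im[:,:,::-1]);json.dump({k:np.array(v).tolist() for k,v in s.items()},open("s1.json","w"))
o=cv2.resize(im[:,:,::-1],(796,597),interpolation=cv2.INTER_CUBIC);cv2.imwrite("pics/w1b.png",o)
E
```

```text
(no output)
```

View pics/w1b.png

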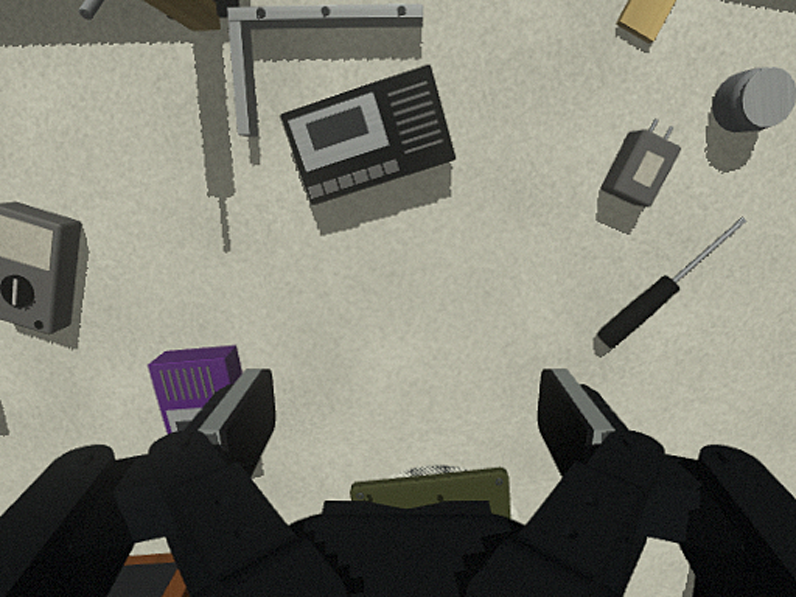

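The wrist view (×1.555) shows the recorder corners at (281,116), (430,66), (455,159) and (312,203). The inner top edge of the fence runs from (243,20) to (421,18), and along the left fence to (250,134). The peg tip is near (87,13).

```bash
python3 - <<'E'
from h import *
import json
s=json.load(open("s1.json"));w=cam("wrist",s);k=512/796
r=onz(w,np.array([(281,116),(430,66),(455,159),(312,203)])*k,.04);print("rec",r.round(4).tolist(),r.mean(0))
e=(r[0]-r[3])+(r[1]-r[2]);print("yaw",np.degrees(np.arctan2(e[1],e[0])),np.linalg.norm(r[0]-r[1]),np.linalg.norm(r[1]-r[2]))
f=onz(w,np.array([(243,20),(421,18),(249,134)])*k,.03);print("f",f.round(4).tolist())
a=f[0]-f[1];b=f[0]-f[2];print(np.degrees(np.arctan2(-a[0],a[1])),np.degrees(np.arctan2(b[1],b[0])),np.linalg.norm(a),np.linalg.norm(b))
go((.4235,.021,.012),-.122)
E
```

```text
rec [[0.5476, 0.0931, 0.04], [0.5738, -0.0519, 0.04], [0.4882, -0.0671, 0.04], [0.4634, 0.0777, 0.04]] [0.5182404 0.0129645 0.04     ]
yaw 10.209229241411196 0.14740137697379757 0.08692301774794876
f [[0.6374, 0.1155, 0.03], [0.6178, -0.0488, 0.03], [0.5366, 0.1301, 0.03]]
-6.788972490882551 -8.24439467603617 0.16549780438346282 0.10179137008401665
shift [-0.0032, -0.0378, 0.6292] turn 0.0045 t 1.4 pos [0.421, -0.0001, 0.3264] yaw -0.1078 F [3.5, 7.2, 1.9] j [0.02, 0.26, -0.16, 1.96, 0.04, 0.92, -1.84]
```

```bash
python3 -m inch '[[[-0.005,-0.06,0.1],0.004,1],[[-0.005,-0.06,0.2],0.004,1],[[-0.005,-0.06,0.3],0.004,1],[[-0.005,-0.06,0.4],0.004,1],[[-0.005,-0.06,0.5],0.004,1],[[-0.005,-0.06,0.58],0.004,1],[[-0.005,-0.06,0.62],0.004,1],[[-0.005,-0.06,0.64],0.004,1],[[-0.005,-0.06,0.64],0.004,1]]'
python3 - <<'E'
from h import *
go((.4235,.021,.005),-.124)
# target tool when recorder flush: dock x=-.09-.011
c,s=np.cos(-.124),np.sin(-.124);R=np.array([[c,-s],[s,c]]);print(np.array([.635,.121])+R@np.array([-.101,-.13]))
E
```

```text
t: 2.3
tool_pos: [0.4264, 0.0179, 0.0103]
orientation: [3.139, 0.017, -0.128]
ft_force: [-0.3, 0.4, 0.3]
opening: 0.0855
grasp_force: 0.0
shift [-0.0064, -0.0054, 0.0106] turn -0.0012 t 2.3 pos [0.4264, 0.0179, 0.0103] yaw -0.1278 F [-0.3, 0.4, 0.3] j [-0.12, 0.86, -0.04, 2.27, 0.81, 0.04, -2.66]
[0.51869677 0.00449009]
```

```bash
python3 -m inch '[[[0.02,-0.004,0],0,1],[[0.035,-0.004,0.004],0,1],[[0.05,-0.004,0.006],0,1],[[0.065,-0.004,0.008],0,1],[[0.08,-0.004,0.008],0,1],[[0.095,-0.004,0.008],0,1],[[0.11,-0.004,0.008],0,1],[[0.125,-0.004,0.008],0,1],[[0.14,-0.004,0.008],0,1],[[0.155,-0.004,0.008],0,1],[[0.155,-0.004,0.008],0,1]]'
python3 - <<'E'
from h import *
go((.5187,.0045,.005),-.124)
im=read_camera("top");cv2.imwrite("pics/top1.png",im[:,:,::-1])
E
```

```text
t: 3.4
tool_pos: [0.5049, 0.0095, 0.0066]
orientation: [3.14, 0.014, -0.134]
ft_force: [-0.4, -0.2, 0.2]
opening: 0.0849
grasp_force: 0.0
shift [0.0287, 0.0063, 0.0027] turn -0.0032 t 3.4 pos [0.5049, 0.0095, 0.0066] yaw -0.1341 F [-0.4, -0.2, 0.2] j [0.06, 0.9, -0.28, 2.04, 0.74, 0.32, -2.54]
```

```bash
python3 -m inch '[[[0.006,0,0],0,1],[[0.012,0,0],0,1],[[0.018,0,0],0,1],[[0.024,0,0],0,1]]'; python3 -m inch '[[[0.004,0,0],0,1],[[0.008,0,0],0,1]]'; python3 -m inch '[[[0.004,0,0],0,1],[[0.008,0,0],0,1]]'
```

```text
t: 3.85
tool_pos: [0.5155, 0.0081, 0.0064]
orientation: [3.139, 0.016, -0.133]
ft_force: [0.2, 0.2, 0.7]
opening: 0.0854
grasp_force: 0.0
t: 4.05
tool_pos: [0.5194, 0.0075, 0.0063]
orientation: [3.139, 0.016, -0.133]
ft_force: [-0.2, 0.4, -0.2]
opening: 0.0854
grasp_force: 0.0
t: 4.25
tool_pos: [0.5233, 0.007, 0.0063]
orientation: [3.139, 0.016, -0.133]
ft_force: [-0.6, -0.4, -0.7]
opening: 0.0855
grasp_force: 0.0
```

```bash
python3 - <<'E'
from h import *
s=state();im=read_camera("wrist")[:,:,::-1];cv2.imwrite("pics/w2.png",im)
t=read_camera("top")[:,:,::-1];cv2.imwrite("pics/top2.png",t)
a=cv2.resize(im,(400,300));b=cv2.resize(t[120:225,190:330],(400,300),interpolation=cv2.INTER_CUBIC)
cv2.imwrite("pics/v3.png",np.hstack([a,b]))
E
```

```text
(no output)
```

View pics/v3.png

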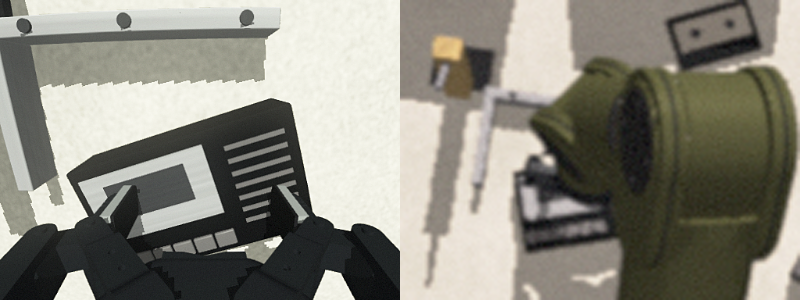

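The fingers are over the recorder: it hasn't moved and the force reads about 0. I'll check where the open fingertips really are in the tool frame.

```bash
python3 - <<'E'
from h import *
m=camera_model("wrist");T=np.array(m["tool_from_camera"]);K,d,_=cam("wrist",state())
c=(K,d,T)
o,r=rays(c,np.array([(269,372),(266,410),(545,372)])*512/796)
for x in r:
    for xx in(-.011,0,.011): print(xx,(o+x*(xx-o[0])/x[0]).round(4))
print(proj(c,[(x,y,-.013) for x in(-.011,.011) for y in(-.0425,.0425)]).round(0)*796/512)
print(state()["tool_pos"])
# fence at current state
E
```

```text
-0.011 [-0.011  -0.0563  0.0004]
0 [ 0.     -0.0487 -0.0223]
0.011 [ 0.011  -0.0411 -0.045 ]
-0.011 [-0.011  -0.0486 -0.0297]
0 [ 0.     -0.0421 -0.0483]
0.011 [ 0.011  -0.0355 -0.0669]
-0.011 [-0.011   0.0577  0.0006]
0 [ 0.      0.05   -0.0221]
0.011 [ 0.011   0.0422 -0.0448]
[[295.390625  387.1171875]
 [516.15625   387.1171875]
 [290.7265625 334.2578125]
 [520.8203125 334.2578125]]
[0.52354066 0.00701016 0.0062559 ]
```

The open fingertips stand roughly 35–45 mm behind the TCP, so they slid over the recorder, which hasn't moved. I'll lift, back off, half-close the fingers and come down again behind it.

```bash
python3 -m inch '[[[0,0,-0.1],0,1],[[-0.05,-0.02,-0.14],0,0.45],[[-0.13,-0.04,-0.14],0,0.45],[[-0.19,-0.068,-0.14],0,0.45],[[-0.19,-0.068,-0.14],0,0.45],[[-0.19,-0.068,-0.14],0,0.45],[[-0.19,-0.068,-0.07],0,0.45],[[-0.19,-0.068,-0.03],0,0.45],[[-0.19,-0.068,-0.012],0,0.45],[[-0.19,-0.068,-0.012],0,0.45]]'
python3 - <<'E'
from h import *
go((.4285,.041,.012),-.124)
s=state();im=read_camera("wrist")[:,:,::-1];cv2.imwrite("pics/w3.png",im)
E
```

```text
t: 5.35
tool_pos: [0.4343, 0.0526, 0.0122]
orientation: [3.138, 0.017, -0.134]
ft_force: [0.4, 1.2, 0.1]
opening: 0.0384
grasp_force: 0.0
shift [-0.0083, 0.0246, 0.0007] turn -0.0032 t 5.35 pos [0.4343, 0.0526, 0.0122] yaw -0.1339 F [0.4, 1.2, 0.1] j [-0.18, 0.86, -0.08, 2.24, 0.69, 0.09, -2.63]
```

View pics/w3.png

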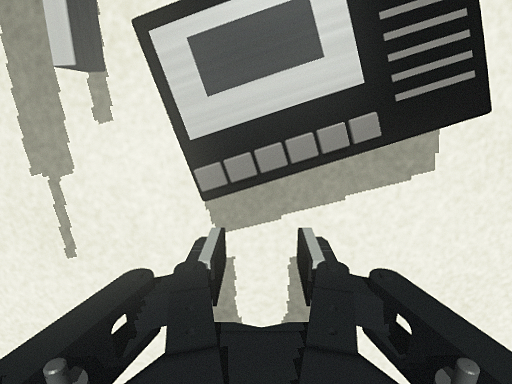

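The wrist view shows the fingers on the table behind the recorder, with the left one near its left-back corner at (205,200). I'll shift right, then push.

```bash
python3 -m inch '[[[0.01,0.04,0],0,0.45],[[0.025,0.04,0],0,0.45],[[0.04,0.04,0],0,0.45],[[0.055,0.04,0],0,0.45],[[0.07,0.04,0],0,0.45],[[0.085,0.04,0],0,0.45],[[0.1,0.04,0],0,0.45],[[0.115,0.04,0],0,0.45],[[0.13,0.04,0],0,0.45],[[0.14,0.04,0],0,0.45],[[0.15,0.04,0],0,0.45]]'
python3 - <<'E'
from h import *
go((.4285,.041,.012),-.124)
s=state();im=read_camera("wrist")[:,:,::-1];cv2.imwrite("pics/w4.png",im)
E
```

```text
t: 6.5
tool_pos: [0.498, 0.0241, 0.0133]
orientation: [3.135, 0.027, -0.13]
ft_force: [-15.7, 2.0, 23.8]
opening: 0.0384
grasp_force: 11.7
shift [-0.142, -0.0157, 0.0063] turn -0.0018 t 6.5 pos [0.498, 0.0241, 0.0133] yaw -0.1296 F [-15.7, 2.0, 23.8] j [0.02, 0.88, -0.27, 2.04, 0.67, 0.33, -2.5]
```

View pics/w4.png

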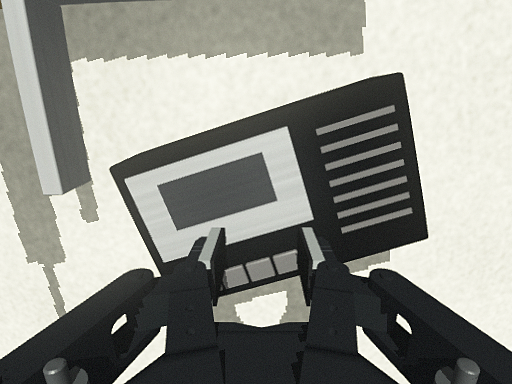

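The fingers have ridden up onto the recorder again because the tips retract when open. I'll lift, shut the fingers and retry with the tips at the TCP.

```bash
python3 -m inch '[[[0,0,-0.1],0,0.45],[[-0.03,0,-0.16],0,0],[[-0.1,0,-0.16],0,0],[[-0.135,-0.015,-0.16],0,0],[[-0.135,-0.015,-0.16],0,0],[[-0.135,-0.015,-0.16],0,0],[[-0.135,-0.015,-0.07],0,0],[[-0.135,-0.015,-0.03],0,0],[[-0.135,-0.015,0],0,0],[[-0.135,-0.015,0.002],0,0],[[-0.135,-0.015,0.002],0,0]]'
python3 - <<'E'
from h import *
go((.4285,.041,.012),-.124)
s=state();im=read_camera("wrist")[:,:,::-1];cv2.imwrite("pics/w5.png",im)
w=cam("wrist",s);g=cv2.cvtColor(im,cv2.COLOR_BGR2GRAY)
t=proj(w,[s["tool_pos"]]);print("tcp px",t)
E
```

```text
t: 7.65
tool_pos: [0.4403, 0.0398, 0.0123]
orientation: [3.139, 0.015, -0.133]
ft_force: [0.2, -0.4, 1.1]
opening: 0.0001
grasp_force: 0.0
shift [-0.0237, 0.0008, 0.0009] turn -0.003 t 7.65 pos [0.4403, 0.0398, 0.0123] yaw -0.1334 F [0.2, -0.4, 1.1] j [-0.14, 0.86, -0.09, 2.23, 0.71, 0.1, -2.61]
tcp px [[260.77165629 223.83863376]]
```

View pics/w5.png

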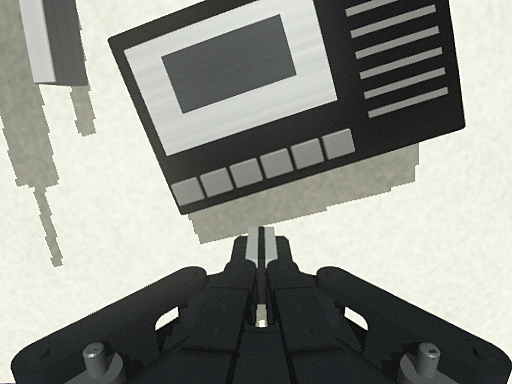

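The shut tip shows at (261,226), which matches the TCP projection at (261,224). The recorder's back edge runs (181,214)–(465,128), and the tip is left of its middle, which will turn it the right way. Now I push with the force in view.

```bash
python3 - <<'E'
from h import *
s=state();w=cam("wrist",s)
r=onz(w,[(181,214),(465,128),(108,38)],.04);print(r.round(4).tolist());e=r[1]-r[0];print(np.degrees(np.arctan2(e[0],-e[1])),np.linalg.norm(e))
E
python3 -m inch '[[[0.015,0,0],0,0],[[0.03,0,0],0,0],[[0.045,0,0],0,0],[[0.06,0,0],0,0],[[0.07,0,0],0,0],[[0.08,0,0],0,0]]'
```

```text
[[0.4632, 0.0787, 0.04], [0.4888, -0.067, 0.04], [0.5499, 0.094, 0.04]]
9.940397616268186 0.14798479490517724
t: 8.3
tool_pos: [0.4771, 0.035, 0.0124]
orientation: [3.139, 0.019, -0.132]
ft_force: [-6.8, 2.7, 9.6]
opening: 0.0
grasp_force: 5.7
```

```bash
cat >> h.py <<'E'
def win(im,w):
    g=cv2.GaussianBlur(cv2.cvtColor(im,cv2.COLOR_BGR2GRAY),(3,3),0);best=None
    for c in cv2.findContours(cv2.inRange(g,55,120),0,2)[0]:
        a=cv2.contourArea(c)
        if a<800: continue
        q=cv2.boxPoints(cv2.minAreaRect(c));B=onz(w,q,.04)
        L=sorted([np.linalg.norm(B[0]-B[1]),np.linalg.norm(B[1]-B[2])]);fill=a/cv2.contourArea(q)
        if fill>.85 and .02<L[0]<.045 and .045<L[1]<.09: best=(B,L,fill,q)
    if best is None: return None
    B,L,fill,q=best;e=B[1]-B[0] if np.linalg.norm(B[1]-B[0])>np.linalg.norm(B[2]-B[1]) else B[2]-B[1]
    if e[1]<0:e=-e
    return B.mean(0)[:2],np.arctan2(-e[0],e[1]),L,fill
OFF=None
def rec(p,y,off): 
    c,s=np.cos(y),np.sin(y);return p+np.array([[c,-s],[s,c]])@off
E
python3 - <<'E'
from h import *
s=state();im=read_camera("wrist")[:,:,::-1].copy();cv2.imwrite("pics/w6.png",im);print(np.round(s["tool_pos"],4),s["ft_force"])
print("now",win(im,cam("wrist",s)))
import json
s0=dict(s);s0["tool_pos"]=[.4403,.0398,.0123];s0["orientation"]=[3.139,.015,-.1333]
w0=cam("wrist",s0);r=win(cv2.imread("pics/w5.png"),w0);print("w5",r)
y=np.radians(9.94);c_,s_=np.cos(y),np.sin(y);ctr=(np.array([.4888,-.067])+np.array([.5499,.094]))/2
off=np.array([[c_,s_],[-s_,c_]])@(ctr-r[0]);print("ctr",ctr,"off",off)
E
```

```text
[0.4771 0.035  0.0124] [-6.77965098  2.69125797  9.62624927]
now (array([0.54866982, 0.03633381]), np.float64(0.10862703488090145), [np.float64(0.025731699254327653), np.float64(0.0547536311161415)], 0.9485872728771899)
w5 (array([0.53084073, 0.0422536 ]), np.float64(0.16573446631586933), [np.float64(0.02575942692341487), np.float64(0.054952291924804796)], 0.9496891018946091)
ctr [0.51935 0.0135 ] off [-0.0162816  -0.02633849]
```

The push works: recorder yaw went from 0.166 to 0.109. I'll move further left for more turning.

```bash
cat > look.py <<'E'
from h import *
s=state();im=read_camera("wrist")[:,:,::-1].copy();r=win(im,cam("wrist",s));cv2.imwrite("pics/last.png",im)
D=np.array([.635,.121]);c,q=np.cos(-.124),np.sin(-.124);R=np.array([[c,-q],[q,c]])
print("t",s["t"],"tool",np.round(s["tool_pos"],4),"yaw",np.round(s["orientation"],3),"dock",(R.T@(np.array(s["tool_pos"])[:2]-D)).round(4),"F",np.round(s["ft_force"],1))
if r is None: print("no window")
else:
    C=rec(r[0],r[1],np.array([-.0163,-.0263]));print("rec",C.round(4),"yaw",r[1].round(3),"in dock",(R.T@(C-D)).round(4),"dyaw",(r[1]+.124).round(3),np.round(r[2],4))
E
python3 -m inch '[[[-0.015,-0.025,0],0,0],[[-0.015,-0.06,0],0,0],[[0,-0.06,0],0,0],[[0.015,-0.06,0],0,0],[[0.03,-0.06,0],0,0],[[0.045,-0.06,0],0,0],[[0.06,-0.06,0],0,0]]'; python3 look.py
```

```text
t: 9.05
tool_pos: [0.5128, 0.0601, 0.0118]
orientation: [3.139, 0.017, -0.134]
ft_force: [-4.7, 3.0, 7.2]
opening: -0.0
grasp_force: 4.4
t 9.05 tool [0.5128 0.0601 0.0118] yaw [ 3.139  0.017 -0.134] dock [-0.1138 -0.0756] F [-4.7  3.   7.2]
rec [ 0.559  -0.0088] yaw -0.142 in dock [-0.0593 -0.1383] dyaw -0.018 [0.0259 0.0553]
```

```bash
python3 -m inch '[[[-0.015,0.03,0],0,0],[[-0.015,0.12,0],0,0],[[0,0.12,0],0,0],[[0.01,0.12,0],0,0],[[0.02,0.12,0],0,0],[[0.026,0.12,0],0,0]]'; python3 look.py
python3 -m inch '[[[-0.03,0,0],0,0],[[-0.03,0.1,0],0.02,0],[[-0.03,0.2,0],0.02,0]]'
python3 - <<'E'
from h import *
D=np.array([.635,.121]);c,q=np.cos(-.124),np.sin(-.124);R=np.array([[c,-q],[q,c]])
p=D+R@[-.05,-.25];print(p);go((*p,.012),-.124+np.pi/2)
E
```

```text
t: 9.7
tool_pos: [0.5153, -0.0019, 0.011]
orientation: [3.136, 0.021, -0.134]
ft_force: [-8.8, -1.6, 5.5]
opening: 0.0002
grasp_force: 4.2
t 9.7 tool [ 0.5153 -0.0019  0.011 ] yaw [ 3.136  0.021 -0.134] dock [-0.1036 -0.1368] F [-8.8 -1.6  5.5]
no window
t: 10.05
tool_pos: [0.4922, -0.0953, 0.0121]
orientation: [3.141, 0.012, -0.189]
ft_force: [-0.0, -1.2, 0.4]
opening: -0.0001
grasp_force: 0.0
[ 0.55446329 -0.12089634]
shift [0.1319, 0.0268, -0.0013] turn -0.5208 t 10.05 pos [0.4922, -0.0953, 0.0121] yaw -0.1894 F [-0.0, -1.2, 0.4] j [0.26, 0.88, -0.26, 2.05, 0.7, 0.31, -2.35]
```

```bash
python3 -m inch '[[[0.06,0.027,0],-0.05,0],[[0.132,0.027,0],-0.1,0],[[0.132,0.027,0],-0.15,0],[[0.132,0.027,0],-0.2,0],[[0.132,0.027,0],-0.25,0],[[0.132,0.027,0],-0.3,0],[[0.132,0.027,0],-0.35,0],[[0.132,0.027,0],-0.4,0],[[0.132,0.027,0],-0.45,0],[[0.132,0.027,0],-0.5,0],[[0.132,0.027,0],-0.52,0],[[0.132,0.027,0],-0.52,0]]'; python3 look.py
```

```text
t: 11.25
tool_pos: [0.5533, -0.1233, 0.011]
orientation: [-3.128, 0.001, 1.438]
ft_force: [-0.8, -0.0, 0.3]
opening: 0.0001
grasp_force: 0.0
t 11.25 tool [ 0.5533 -0.1233  0.011 ] yaw [-3.128e+00  1.000e-03  1.438e+00] dock [-0.0509 -0.2525] F [-0.8 -0.   0.3]
no window
```

```bash
python3 - <<'E'
from h import *
s=state();w=cam("wrist",s);im=cv2.imread("pics/last.png");g=cv2.GaussianBlur(cv2.cvtColor(im,cv2.COLOR_BGR2GRAY),(3,3),0)
for lo,hi in((55,120),(0,60),(30,60),(170,255)):
  for c in cv2.findContours(cv2.inRange(g,lo,hi),cv2.RETR_LIST,2)[0]:
    if cv2.contourArea(c)>600:
      q=cv2.minAreaRect(c);B=onz(w,cv2.boxPoints(q),.04);print(lo,cv2.contourArea(c),np.round(q[0]),np.round(q[1]),round(q[2]),B.mean(0)[:2].round(3),np.linalg.norm(B[0]-B[1]).round(3),np.linalg.norm(B[1]-B[2]).round(3))
E
```

```text
55 767.0 [261. 247.] [40. 58.] 90 [ 0.553 -0.125] 0.03 0.024
55 613.0 [325. 105.] [ 8. 88.] 7 [ 0.592 -0.057] 0.039 0.004
55 607.0 [306. 103.] [ 8. 87.] 6 [ 0.584 -0.055] 0.039 0.004
55 603.0 [286. 102.] [ 8. 87.] 5 [ 0.575 -0.053] 0.039 0.004
55 609.0 [247.  99.] [ 8. 86.] 3 [ 0.557 -0.05 ] 0.038 0.004
55 606.5 [227.  97.] [ 8. 87.] 2 [ 0.548 -0.048] 0.039 0.004
55 607.5 [208.  96.] [ 8. 87.] 1 [ 0.539 -0.046] 0.039 0.004
55 986.0 [377.  47.] [28. 94.] 8 [ 0.618 -0.035] 0.039 0.012
55 856.0 [258.  82.] [198. 151.] 4 [ 0.563 -0.044] 0.066 0.086
0 43293.0 [261. 306.] [500. 155.] 0 [ 0.545 -0.171] 0.121 0.271
0 4930.5 [485. 210.] [154.  52.] 90 [ 0.673 -0.123] 0.026 0.09
0 758.5 [325. 104.] [10. 88.] 7 [ 0.592 -0.057] 0.039 0.004
0 764.0 [306. 103.] [10. 89.] 6 [ 0.584 -0.055] 0.04 0.004
0 763.0 [286. 102.] [10. 89.] 5 [ 0.575 -0.053] 0.04 0.004
0 761.0 [266. 100.] [10. 88.] 4 [ 0.566 -0.052] 0.039 0.004
0 763.0 [247.  99.] [10. 88.] 3 [ 0.557 -0.05 ] 0.039 0.004
0 765.5 [227.  97.] [10. 89.] 2 [ 0.548 -0.048] 0.04 0.004
0 761.5 [208.  96.] [10. 88.] 1 [ 0.539 -0.046] 0.039 0.005
0 257
[... 237 characters left out ...]
] 0.165 0.031
30 2265.0 [488. 204.] [117.  35.] 90 [ 0.674 -0.118] 0.018 0.067
30 758.5 [325. 104.] [10. 88.] 7 [ 0.592 -0.057] 0.039 0.004
30 764.0 [306. 103.] [10. 89.] 6 [ 0.584 -0.055] 0.04 0.004
30 763.0 [286. 102.] [10. 89.] 5 [ 0.575 -0.053] 0.04 0.004
30 761.0 [266. 100.] [10. 88.] 4 [ 0.566 -0.052] 0.039 0.004
30 763.0 [247.  99.] [10. 88.] 3 [ 0.557 -0.05 ] 0.039 0.004
30 777.5 [226.  98.] [14. 89.] 0 [ 0.548 -0.048] 0.04 0.006
30 761.5 [208.  96.] [10. 88.] 1 [ 0.539 -0.046] 0.039 0.005
30 25706.0 [268.  81.] [162. 205.] 90 [ 0.567 -0.045] 0.088 0.071
170 3119.0 [294.  16.] [ 32. 116.] 90 [ 0.582 -0.018] 0.05 0.013
170 84741.0 [256. 192.] [383. 511.] 90 [ 0.549 -0.116] 0.227 0.227
```

The window is out of view, but the grille slots show the recorder yaw at about −0.2. I'll push +y slightly on the far side of its centre, which turns it back.

```bash
python3 -m inch '[[[0.02,0.02,0],0.003,0],[[0.04,0.02,0],0.003,0],[[0.055,0.02,0],0.003,0],[[0.07,0.02,0],0.003,0],[[0.085,0.02,0],0.003,0],[[0.1,0.02,0],0.003,0],[[0.115,0.02,0],0.003,0],[[0.13,0.02,0],0.003,0]]'
cat > slots.py <<'E'
from h import *
s=state();im=read_camera("wrist")[:,:,::-1].copy();cv2.imwrite("pics/last.png",im);w=cam("wrist",s)
g=cv2.GaussianBlur(cv2.cvtColor(im,cv2.COLOR_BGR2GRAY),(3,3),0);P=[]
for c in cv2.findContours(cv2.inRange(g,55,120),cv2.RETR_LIST,2)[0]:
    q=cv2.minAreaRect(c);B=onz(w,cv2.boxPoints(q),.04);L=sorted([np.linalg.norm(B[0]-B[1]),np.linalg.norm(B[1]-B[2])])
    if .034<L[1]<.045 and .002<L[0]<.007: P.append(B.mean(0)[:2])
D=np.array([.635,.121]);c,q=np.cos(-.124),np.sin(-.124);R=np.array([[c,-q],[q,c]])
print("t",s["t"],"tooldock",(R.T@(np.array(s["tool_pos"])[:2]-D)).round(4),np.round(s["tool_pos"],4),np.round(s["orientation"],3),"F",np.round(s["ft_force"],1))
P=np.array(sorted(P,key=lambda p:p[0]))
if len(P)>3:
    e=P[-1]-P[0];y=np.arctan2(e[1],e[0]);m=P.mean(0);print(len(P),"slots",m.round(4),"dock",(R.T@(m-D)).round(4),"yaw",y.round(3),"span",np.linalg.norm(e).round(4))
E
python3 slots.py
```

```text
t: 12.1
tool_pos: [0.5702, -0.061, 0.0106]
orientation: [-3.126, 0.004, 1.428]
ft_force: [-0.3, -3.8, 2.0]
opening: 0.0
grasp_force: 1.9
t 12.1 tooldock [-0.0417 -0.1886] [ 0.5702 -0.061   0.0106] [-3.126  0.004  1.428] F [-0.3 -3.8  2. ]
14 slots [ 0.5686 -0.0226] dock [-0.0481 -0.1507] yaw -0.158 span 0.0543
```

```bash
python3 -m inch '[[[0.015,0.003,0],0,0],[[0.03,0.003,0],0,0],[[0.04,0.004,0],0,0],[[0.048,0.004,0],0,0]]';  python3 slots.py
```

```text
t: 12.55
tool_pos: [0.5756, -0.0365, 0.0104]
orientation: [-3.126, 0.002, 1.429]
ft_force: [-0.1, -4.3, 1.5]
opening: -0.0001
grasp_force: 1.7
t 12.55 tooldock [-0.0395 -0.1636] [ 0.5756 -0.0365  0.0104] [-3.126e+00  2.000e-03  1.429e+00] F [-0.1 -4.3  1.5]
14 slots [0.5726 0.0017] dock [-0.0471 -0.1261] yaw -0.105 span 0.0543
```

```bash
python3 -m inch '[[[0.004,0,0],0,0],[[0.008,0,0],0,0],[[0.012,0,0],0,0]]' | egrep 'tool_pos|force';  python3 -m inch '[[[0.004,0,0],0,0],[[0.008,0,0],0,0]]'| egrep 'tool_pos|force'; python3 slots.py
```

```text
tool_pos: [0.5755, -0.0361, 0.0102]
ft_force: [-2.7, -10.0, 6.2]
grasp_force: 6.0
tool_pos: [0.5755, -0.0362, 0.0102]
ft_force: [-3.5, -17.5, 9.8]
grasp_force: 8.9
t 13.1 tooldock [-0.0396 -0.1633] [ 0.5755 -0.0362  0.0102] [-3.124  0.017  1.424] F [ -3.5 -17.5   9.8]
15 slots [0.5752 0.0053] dock [-0.045  -0.1222] yaw 0.608 span 0.0819
```

```bash
python3 -m inch '[[[-0.06,0,0],0,0],[[-0.06,-0.1,0],0.05,0],[[-0.06,-0.2,0],0.1,0],[[0.04,-0.2,0],0.15,0],[[0.13,-0.2,0],0.2,0],[[0.165,-0.2,0],0.25,0],[[0.165,-0.2,0],0.3,0],[[0.165,-0.2,0],0.35,0],[[0.165,-0.2,0],0.4,0],[[0.165,-0.2,0],0.45,0],[[0.165,-0.2,0],0.495,0],[[0.165,-0.2,0],0.495,0]]'; python3 look.py
```

```text
t: 14.35
tool_pos: [0.4896, 0.0702, 0.0116]
orientation: [-3.14, 0.016, -0.126]
ft_force: [-0.6, 1.1, -0.6]
opening: -0.0002
grasp_force: 0.0
t 14.35 tool [0.4896 0.0702 0.0116] yaw [-3.14   0.016 -0.126] dock [-0.138  -0.0684] F [-0.6  1.1 -0.6]
rec [0.5741 0.0512] yaw -0.134 in dock [-0.0518 -0.0768] dyaw -0.01 [0.0257 0.0546]
```

```bash
python3 -m inch '[[[0.02,0.013,0],0,0],[[0.04,0.013,0],0,0],[[0.054,0.013,0],0,0],[[0.062,0.013,0],0,0],[[0.068,0.013,0],0,0]]'| egrep 'tool_pos|force'; python3 look.py;python3 -m inch '[[[0.006,0,0],0,0],[[0.012,0,0],0,0],[[0.018,0,0],0,0]]'| egrep 'tool_pos|force'; python3 look.py
```

```text
tool_pos: [0.5213, 0.0577, 0.011]
ft_force: [-4.5, 1.0, 3.2]
grasp_force: 2.3
t 14.9 tool [0.5213 0.0577 0.011 ] yaw [ 3.139  0.019 -0.12 ] dock [-0.105  -0.0769] F [-4.5  1.   3.2]
no window
tool_pos: [0.5292, 0.0568, 0.0108]
ft_force: [-12.4, 1.6, 7.2]
grasp_force: 6.0
t 15.25 tool [0.5292 0.0568 0.0108] yaw [ 3.138  0.02  -0.12 ] dock [-0.0971 -0.0768] F [-12.4   1.6   7.2]
no window
```

```bash
python3 -m inch '[[[0.006,0,0],0,0],[[0.012,0,0],0,0],[[0.012,0,0],0,0]]'| egrep 'tool_pos|force'; python3 -m inch '[[[-0.06,0,0],0,0],[[-0.09,0,0],0,0],[[-0.09,0.1,0],-0.05,0],[[-0.09,0.18,0],-0.1,0],[[-0.04,0.22,0],-0.15,0],[[0.05,0.22,0],-0.2,0],[[0.1,0.22,0],-0.25,0],[[0.1,0.22,0],-0.3,0],[[0.1,0.22,0],-0.35,0],[[0.1,0.22,0],-0.4,0],[[0.1,0.22,0],-0.45,0],[[0.1,0.22,0],-0.5,0]]'; python3 slots.py
```

```text
tool_pos: [0.529, 0.0566, 0.0105]
ft_force: [-17.5, 2.6, 11.8]
grasp_force: 9.3
t: 16.8
tool_pos: [0.5758, -0.06, 0.0106]
orientation: [-3.129, 0.003, 1.384]
ft_force: [-0.1, -0.4, -0.3]
opening: 0.0
grasp_force: 0.0
t 16.8 tooldock [-0.0363 -0.1869] [ 0.5758 -0.06    0.0106] [-3.129e+00  3.000e-03  1.384e+00] F [-0.1 -0.4 -0.3]
14 slots [0.5822 0.0008] dock [-0.0375 -0.1258] yaw -0.117 span 0.0544
```

```bash
python3 -m inch '[[[0.01,-0.01,0],-0.02,0],[[0.03,-0.016,0],-0.02,0],[[0.042,-0.016,0],-0.02,0],[[0.048,-0.016,0],-0.02,0],[[0.054,-0.016,0],-0.02,0]]'| egrep 'tool_pos|force'; python3 -m inch '[[[0.006,0,0],0,0],[[0.012,0,0],0,0],[[0.014,0,0],0,0]]'| egrep 'tool_pos|force'; python3 slots.py
```

```text
tool_pos: [0.5708, -0.0355, 0.0105]
ft_force: [-3.1, -10.9, 7.5]
grasp_force: 5.5
tool_pos: [0.5707, -0.0356, 0.0105]
ft_force: [-4.2, -17.5, 14.2]
grasp_force: 9.5
t 17.65 tooldock [-0.0444 -0.1634] [ 0.5707 -0.0356  0.0105] [-3.124  0.022  1.435] F [ -4.2 -17.5  14.2]
14 slots [0.5823 0.001 ] dock [-0.0374 -0.1256] yaw -0.112 span 0.0543
```

Both fences are felt and the recorder is seated: the second y push stopped at the same place and the recorder didn't shift. Now I lift and view the dock, post and peg from above.

```bash
python3 -m inch '[[[-0.05,0,0],0,0],[[-0.05,0,-0.1],0.05,0],[[-0.05,0,-0.2],0.1,0],[[-0.05,0,-0.3],0.15,0.6],[[-0.05,0,-0.4],0.2,0.6],[[0,0,-0.5],0.25,0.6],[[0.1,0,-0.58],0.3,0.6],[[0.2,-0.02,-0.58],0.35,0.6],[[0.3,-0.03,-0.58],0.4,0.6],[[0.33,-0.03,-0.58],0.45,0.6],[[0.33,-0.03,-0.58],0.495,0.6],[[0.33,-0.03,-0.58],0.495,0.6]]'
python3 -m inch '[[[0,0,0],0,0.6],[[0,0,0],0,0.6]]'|grep pos
python3 - <<'E'
from h import *
import json
s=state();im=read_camera("wrist")[:,:,::-1].copy();cv2.imwrite("pics/w7.png",im);json.dump({k:np.array(v).tolist() for k,v in s.items()},open("s7.json","w"))
t=read_camera("top")[:,:,::-1].copy();cv2.imwrite("pics/top3.png",t)
print(s["tool_pos"],s["orientation"])
w=cam("wrist",s);h=cv2.cvtColor(im,cv2.COLOR_BGR2HSV);m=cv2.inRange(h,(8,60,90),(35,255,255))
for c in cv2.findContours(m,0,2)[0]:
    if cv2.contourArea(c)>200:
        q=cv2.minAreaRect(c);B=onz(w,cv2.boxPoints(q),.168);print(cv2.contourArea(c),q,B.round(4).tolist(),h[int(q[0][1]),int(q[0][0])])
b=cv2.resize(im,(796,597));cv2.imwrite("pics/w7b.png",b)
E
```

```text
t: 18.9
tool_pos: [0.583, 0.1443, 0.3007]
orientation: [3.141, 0.014, -0.115]
ft_force: [-0.2, -0.4, -0.2]
opening: 0.0512
grasp_force: 0.0
tool_pos: [0.5832, 0.1418, 0.3004]
[0.58317138 0.14177289 0.30038253] [ 3.13960003  0.01538235 -0.11180069]
671.5 ((234.0, 106.0), (24.0, 32.0), 90.0) [[0.6682, 0.1746, 0.168], [0.6646, 0.1432, 0.168], [0.6416, 0.146, 0.168], [0.6452, 0.1781, 0.168]] [ 22 102 183]
227.5 ((503.5, 105.0), (32.0, 15.0), 90.0) [[0.6451, -0.106, 0.168], [0.6438, -0.1224, 0.168], [0.6111, -0.1263, 0.168], [0.6126, -0.1094, 0.168]] [ 23 108 109]
321.0 ((18.739656448364258, 90.92585754394531), (37.171043395996094, 14.79794979095459), 3.3664605617523193) [[0.6939, 0.3994, 0.168], [0.7077, 0.3934, 0.168], [0.7, 0.3543, 0.168], [0.6862, 0.3597, 0.168]] [ 13 147  85]
```

View pics/w7b.png

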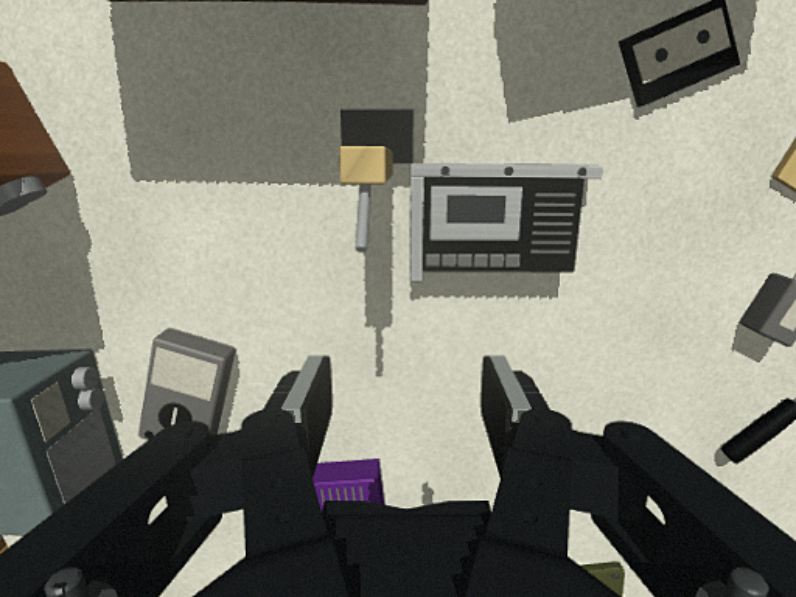

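The picture shows the recorder flush along the far fence (y≈178) and the left fence (x≈423). The post top is at (363,165) and the peg runs from (363,193) to its tip at (361,249). Now I compute the dock pose from these and the pick of the tag.

```bash
python3 - <<'E'
from h import *
import json
s=json.load(open("s7.json"));w=cam("wrist",s);k=512/796
f=onz(w,np.array([(424,178.5),(602,179),(421,281)])*k,.03);a=f[0]-f[1];print("fence",f.round(4).tolist(),"yaw",np.arctan2(-a[0],a[1]))
for y in(-.118,):
    c,q=np.cos(y),np.sin(y);R=np.array([[c,-q],[q,c]]);pc=np.array([.6549,.1605])
    print("corner from post",pc-R@[.012,.045]);P=pc-R@[.0509,0];print("tip exp",P,proj(w,[[*P,.189]])/k)
print("tip meas",onz(w,np.array([(361,249)])*k,.187))
print(win(cv2.imread("pics/w7.png"),w))
t=cam("top");im=cv2.imread("pics/top3.png");
h=cv2.cvtColor(im,cv2.COLOR_BGR2HSV);m=cv2.inRange(h,(10,70,110),(30,255,255));m[:, :310]=0;m[:,365:]=0;m[:130]=0;m[200:]=0
c=max(cv2.findContours(m,0,2)[0],key=cv2.contourArea);print("tag",cv2.minAreaRect(c))
go((.59,-.26,.2),-.575)
E
```

```text
fence [[0.6358, 0.1178, 0.03], [0.6175, -0.0513, 0.03], [0.5362, 0.1308, 0.03]] yaw -0.10752654823134267
corner from post [0.63768576 0.11722564]
tip exp [0.60435395 0.16649227] [[362.30834979 249.38104938]]
tip meas [[0.60431757 0.16751575 0.187     ]]
(array([ 0.72676537, -0.1183839 ]), np.float64(0.30411001531787984), [np.float64(0.035557585202444966), np.float64(0.08701680962774201)], 0.8770136261874073)
tag ((343.58819580078125, 160.64706420898438), (12.118046760559082, 27.764131546020508), 32.47119140625)
shift [0.1068, 0.7957, 0.2005] turn 0.1472 t 19.2 pos [0.5832, 0.1414, 0.3003] yaw -0.1126 F [0.4, -0.6, -0.5] j [0.02, 0.62, -0.61, 1.48, 0.36, 1.17, -2.33]
```

```bash
python3 -m inch '[[[0.013,0.1,0],0.02,0.9],[[0.026,0.2,0],0.04,0.9],[[0.04,0.3,0],0.06,0.9],[[0.053,0.4,0.03],0.08,0.9],[[0.066,0.5,0.08],0.1,0.9],[[0.08,0.6,0.13],0.12,0.9],[[0.093,0.7,0.18],0.147,0.9],[[0.107,0.76,0.2],0.147,0.9],[[0.107,0.796,0.2],0.147,0.9],[[0.107,0.796,0.2],0.147,0.9],[[0.107,0.796,0.2],0.147,0.9],[[0.107,0.796,0.2],0.147,0.9]]' | grep pos
cat > tag.py <<'E'
from h import *
def tag(im,w,z=.01):
    h=cv2.cvtColor(im,cv2.COLOR_BGR2HSV);m=cv2.inRange(h,(10,60,120),(32,255,255))
    cs=[c for c in cv2.findContours(m,0,2)[0] if cv2.contourArea(c)>800]
    for c in cs:
        q=cv2.minAreaRect(c);B=onz(w,cv2.boxPoints(q),z);L=[np.linalg.norm(B[i]-B[i+1]) for i in(0,1)];e=B[1]-B[0] if L[0]>L[1] else B[2]-B[1]
        print("cand",np.round(q[0]),np.round(q[1]),"ctr",B.mean(0).round(4),np.round(L,4),"yaw",round(np.arctan(e[1]/e[0]),3),B.round(4).tolist())
    hs=cv2.findContours(m,cv2.RETR_CCOMP,2)
    for c,hh in zip(hs[0],hs[1][0]):
        if hh[3]>=0 and cv2.contourArea(c)>15:
            M=cv2.moments(c);p=(M["m10"]/M["m00"],M["m01"]/M["m00"]);print("hole px",np.round(p,1),cv2.contourArea(c),onz(w,[p],z).round(4))
if __name__=="__main__":
    s=state();im=read_camera("wrist")[:,:,::-1].copy();cv2.imwrite("pics/tag.png",im);print(np.round(s["tool_pos"],4),np.round(s["orientation"],3),s["t"]);tag(im,cam("wrist",s))
E
python3 tag.py
```

```text
tool_pos: [0.5906, -0.2579, 0.2009]
[ 0.5906 -0.2579  0.2009] [ 3.135  0.013 -0.572] 20.4
cand [260. 123.] [80. 33.] ctr [ 0.63   -0.2844  0.01  ] [0.0386 0.0954] yaw -0.556 [[0.6806, -0.2939, 0.01], [0.6597, -0.3264, 0.01], [0.5787, -0.276, 0.01], [0.6012, -0.2411, 0.01]]
hole px [260.3  94.8] 155.5 [[ 0.6591 -0.3028  0.01  ]]
```

The tag's hole is 34.4 mm from its centre, which matches its size. The fingertips evidently end some 25 mm short of the stated TCP, so I descend onto the tag under force watch.

```bash
python3 - <<'E'
from h import *
go((.630,-.2845,.02),-.565)
E
```

```text
shift [0.0997, -0.0005, 0.3608] turn -0.0022 t 20.45 pos [0.5906, -0.2579, 0.201] yaw -0.5718 F [0.6, -0.3, 0.1] j [0.57, 0.75, -0.45, 1.48, 0.37, 1.0, -2.12]
```

```bash
python3 -m inch '[[[0.05,0,0.05],-0.002,0.58],[[0.1,0,0.12],-0.002,0.58],[[0.1,0,0.21],-0.002,0.58],[[0.1,0,0.28],-0.002,0.58],[[0.1,0,0.33],-0.002,0.58],[[0.1,0,0.35],-0.002,0.58],[[0.1,0,0.36],-0.002,0.58]]'; python3 -m inch '[[[0,0,0.01],0,0.58],[[0,0,0.02],0,0.58]]'; python3 -m inch '[[[0,0,0.008],0,0.58],[[0,0,0.016],0,0.58]]'; python3 tag.py
```

```text
t: 21.15
tool_pos: [0.6293, -0.2861, 0.0195]
orientation: [3.133, 0.014, -0.567]
ft_force: [-0.2, 0.2, 0.4]
opening: 0.0495
grasp_force: 0.0
t: 21.35
tool_pos: [0.6302, -0.2876, 0.0112]
orientation: [3.133, 0.01, -0.568]
ft_force: [-0.1, -0.0, -0.1]
opening: 0.0497
grasp_force: 0.0
t: 21.55
tool_pos: [0.6291, -0.2876, 0.0022]
orientation: [3.133, 0.012, -0.569]
ft_force: [0.0, 0.5, -0.1]
opening: 0.0494
grasp_force: 0.0
[ 0.6291 -0.2876  0.0022] [ 3.133  0.012 -0.569] 21.55
cand [256. 222.] [147.  71.] ctr [ 0.6311 -0.285   0.01  ] [0.0393 0.0962] yaw -0.536 [[0.682, -0.2945, 0.01], [0.6608, -0.3276, 0.01], [0.5781, -0.2784, 0.01], [0.6033, -0.2395, 0.01]]
hole px [254.3 172.9] 505.5 [[ 0.6603 -0.3031  0.01  ]]
```

```bash
python3 -m inch '[[[0,-0.006,0.008],0,0.58],[[0,-0.006,0.014],0,0.58]]'|egrep "pos|ft"; python3 -m inch '[[[0,0,0.006],0,0.58],[[0,0,0.01],0,0.58]]'|egrep "pos|ft"; python3 -m inch '[[[0,0,0.006],0,0.58],[[0,0,0.01],0,0.58]]'|egrep "pos|ft"
```

```text
tool_pos: [0.6306, -0.2841, -0.0054]
ft_force: [0.8, -0.3, -0.2]
tool_pos: [0.6299, -0.2849, -0.0106]
ft_force: [-0.7, 0.3, 0.5]
tool_pos: [0.6298, -0.2849, -0.0156]
ft_force: [0.0, -0.3, 0.5]
```

```bash
python3 -m inch '[[[0,0,0.004],0,0.58],[[0,0,0.008],0,0.58]]'|egrep "pos|ft"; python3 -m inch '[[[0,0,0.003],0,0.58],[[0,0,0.006],0,0.58]]'|egrep "pos|ft"; python3 -m inch '[[[0,0,0.003],0,0.58],[[0,0,0.006],0,0.58]]'|egrep "pos|ft";
```

```text
tool_pos: [0.6299, -0.2849, -0.0194]
ft_force: [-0.1, -0.4, 0.6]
tool_pos: [0.6299, -0.2849, -0.0224]
ft_force: [-0.0, 0.3, 0.5]
tool_pos: [0.6298, -0.2849, -0.0253]
ft_force: [0.3, -0.6, -0.5]
```

```bash
python3 -m inch '[[[0,0,0.003],0,0.58],[[0,0,0.006],0,0.58]]'|egrep "pos|ft"; python3 -m inch '[[[0,0,0.003],0,0.58],[[0,0,0.005],0,0.58]]'|egrep "pos|ft"; python3 tag.py
```

```text
tool_pos: [0.6298, -0.2848, -0.0281]
ft_force: [-3.1, 1.2, 11.8]
tool_pos: [0.6299, -0.2848, -0.0282]
ft_force: [-6.2, 1.4, 22.2]
[ 0.6299 -0.2848 -0.0282] [ 3.132  0.013 -0.569] 23.2
cand [260. 239.] [164.  87.] ctr [ 0.6336 -0.2866  0.01  ] [0.0392 0.0907] yaw -0.522 [[0.6823, -0.2944, 0.01], [0.6612, -0.3275, 0.01], [0.5825, -0.2823, 0.01], [0.6085, -0.2424, 0.01]]
hole px [259.1 185.9] 704.5 [[ 0.6607 -0.303   0.01  ]]
```

Table contact is at TCP z = −0.028, so the tips end about 28 mm behind the TCP at this opening. I'll lift 3 mm and close.

```bash
python3 -m inch '[[[0,0,-0.012],0,0.58],[[0,0,-0.012],0,0.3],[[0,0,-0.012],0,0.3],[[0,0,-0.012],0,0.3],[[0,0,-0.012],0,0.3],[[0,0,-0.012],0,0.3]]' 25; python3 -m inch '[[[0,0,-0.05],0,0.3],[[0,0,-0.1],0,0.3],[[0,0,-0.2],0,0.3],[[0,0,-0.3],0,0.3],[[0,0,-0.4],0,0.3],[[0,0,-0.5],0,0.3],[[0,0,-0.55],0,0.3],[[0,0,-0.55],0,0.3]]'; python3 - <<'E'
from h import *
from tag import tag
s=state();im=read_camera("wrist")[:,:,::-1].copy();cv2.imwrite("pics/held.png",im);m=camera_model("wrist");K,d,_=cam("wrist",s)
tag(im,(K,d,np.array(m["tool_from_camera"])),-.03)
E
```

```text
t: 23.85
tool_pos: [0.6306, -0.2852, -0.0235]
orientation: [3.133, 0.011, -0.569]
ft_force: [-1.5, 0.3, 8.5]
opening: 0.0394
grasp_force: 24.4
t: 24.65
tool_pos: [0.6371, -0.2853, 0.2552]
orientation: [3.135, 0.004, -0.569]
ft_force: [1.1, -0.1, -0.9]
opening: 0.0391
grasp_force: 26.2
cand [261. 239.] [166.  84.] ctr [-0.0006  0.0001 -0.03  ] [0.0404 0.0968] yaw -0.044 [[0.0478, -0.0202, -0.03], [0.0478, 0.0202, -0.03], [-0.0489, 0.0245, -0.03], [-0.0489, -0.0242, -0.03]]
cand [476. 144.] [117.  69.] ctr [ 0.0526  0.1062 -0.03  ] [0.034  0.0595] yaw -0.232 [[0.0808, 0.0834, -0.03], [0.0818, 0.1174, -0.03], [0.0238, 0.1311, -0.03], [0.0239, 0.093, -0.03]]
hole px [260.1 184.5] 615.0 [[ 0.0336 -0.0004 -0.03  ]]
```

The tag is held square: its hole is 33.6 mm ahead of the TCP on the tool's x axis, with the tag's mid-plane about 28.5 mm behind the TCP. The tool can only point down, so I will tilt the tag in the grip by pressing its hole end on the top edge of the fixed post from the right side. First I go there.

```bash
python3 -m inch '[[[-0.03,-0.06,0],-0.045,0.3],[[-0.07,-0.12,0],-0.09,0.3],[[-0.11,-0.19,0],-0.135,0.3],[[-0.15,-0.26,0],-0.18,0.3],[[-0.19,-0.33,0],-0.225,0.3],[[-0.23,-0.4,0],-0.27,0.3],[[-0.27,-0.47,0],-0.315,0.3],[[-0.31,-0.54,0],-0.36,0.3],[[-0.35,-0.6,0],-0.405,0.3],[[-0.38,-0.65,0],-0.45,0.3],[[-0.407,-0.696,0],-0.495,0.3],[[-0.407,-0.696,0],-0.54,0.3]]'; python3 - <<'E'
from h import *
go((.6531,.1177,.16),1.459)
E
```

```text
t: 25.9
tool_pos: [0.6477, 0.124, 0.2476]
orientation: [-3.122, 0.006, 1.142]
ft_force: [-0.5, -0.1, 0.2]
opening: 0.0388
grasp_force: 26.2
shift [-0.006, 0.0185, 0.175] turn -0.1009 t 25.9 pos [0.6477, 0.124, 0.2476] yaw 1.1421 F [-0.5, -0.1, 0.2] j [0.16, 0.82, -0.88, 1.36, 0.62, 1.27, -1.18]
```

```bash
python3 -m inch '[[[-0.006,0.0185,0],-0.045,0.3],[[-0.006,0.0185,0],-0.09,0.3],[[-0.006,0.0185,0.02],-0.101,0.3],[[-0.006,0.0185,0.08],-0.101,0.3],[[-0.006,0.0185,0.14],-0.101,0.3],[[-0.006,0.0185,0.17],-0.101,0.3],[[-0.006,0.0185,0.175],-0.101,0.3],[[-0.006,0.0185,0.175],-0.101,0.3]]'|grep ft; python3 - <<'E'
from h import *
from tag import tag
go((.6531,.1177,.123),1.459)
s=state();im=read_camera("wrist")[:,:,::-1].copy();cv2.imwrite("pics/pre.png",im)
w=cam("wrist",s);tag(im,w,.168)
D=np.array([.637,.1175]);c,q=np.cos(-.112),np.sin(-.112);R=np.array([[c,-q],[q,c]])
print(proj(w,[[*(D+R@p),.168] for p in([0,.03],[.024,.03],[.024,.06],[0,.06])]).round(0).tolist())
E
```

```text
ft_force: [-0.0, 0.7, 0.1]
shift [0.0115, -0.005, 0.0777] turn -0.0045 t 26.7 pos [0.6555, 0.1117, 0.1618] yaw 1.445 F [-0.0, 0.7, 0.1] j [0.19, 0.94, -0.9, 1.44, 0.76, 1.15, -0.96]
cand [260. 218.] [211.  85.] ctr [0.6552 0.1095 0.168 ] [0.0462 0.1386] yaw 1.488 [[0.641, 0.1812, 0.168], [0.6867, 0.1755, 0.168], [0.6753, 0.0374, 0.168], [0.6176, 0.0438, 0.168]]
hole px [260.9 184.9] 591.0 [[0.6591 0.1382 0.168 ]]
hole px [258.3 158. ] 29.0 [[0.6596 0.154  0.168 ]]
[[227.0, 173.0], [268.0, 173.0], [268.0, 119.0], [224.0, 120.0]]
```

```bash
python3 -m inch '[[[0.011,-0.005,0.01],-0.004,0.3],[[0.011,-0.005,0.025],-0.004,0.3],[[0.011,-0.005,0.035],-0.004,0.3],[[0.011,-0.005,0.043],-0.004,0.3],[[0.011,-0.005,0.05],-0.004,0.3]]'|egrep 'pos|ft|open'; python3 -m inch '[[[0,0,0.006],0,0.3],[[0,0,0.012],0,0.3],[[0,0,0.018],0,0.3],[[0,0,0.018],0,0.3]]'|egrep 'pos|ft|open'
cat > pit.py <<'E'
from h import *
from tag import tag
s=state();im=read_camera("wrist")[:,:,::-1].copy();cv2.imwrite("pics/pit.png",im);m=camera_model("wrist");K,d,_=cam("wrist",s);c=(K,d,np.array(m["tool_from_camera"]))
print(np.round(s["tool_pos"],4),np.round(s["orientation"],3),np.round(s["ft_force"],1))
h=cv2.cvtColor(im,cv2.COLOR_BGR2HSV);mm=cv2.inRange(h,(10,60,120),(32,255,255))
hs=cv2.findContours(mm,cv2.RETR_CCOMP,2)
for cc,hh in zip(hs[0],hs[1][0]):
    a=cv2.contourArea(cc)
    if hh[3]>=0 and a>60: print("hole",cv2.boundingRect(cc),a,np.round(cv2.minEnclosingCircle(cc),1) if 0 else cv2.minEnclosingCircle(cc))
    if hh[3]<0 and a>800: print("blob",cv2.boundingRect(cc),a)
# predicted hole pixel (top face) per pitch
for th in range(0,60,10):
    t=np.radians(th);P=np.array([0,0,-.0285])+.0336*np.array([np.cos(t),0,-np.sin(t)])+.005*np.array([-np.sin(t),0,-np.cos(t)])
    E=np.array([0,0,-.0285])+.0475*np.array([np.cos(t),0,-np.sin(t)])+.005*np.array([-np.sin(t),0,-np.cos(t)])
    print(th,proj(c,[P,E+[0,.02,0],E-[0,.02,0]]).round(1).tolist())
E
python3 pit.py
```

```text
tool_pos: [0.6535, 0.1166, 0.1378]
ft_force: [-1.9, -2.3, 7.6]
opening: 0.0393
tool_pos: [0.6539, 0.1163, 0.1289]
ft_force: [-0.8, -1.6, 5.6]
opening: 0.0393
[0.6539 0.1163 0.1289] [-3.127e+00  3.000e-03  1.457e+00] [-0.8 -1.6  5.6]
blob (213, 118, 98, 187) 13054.0
hole (247, 194, 28, 9) 165.0 ((260.5, 195.5), 13.509356498718262)
0 [[260.6, 186.0], [303.2, 157.5], [218.1, 157.4]]
10 [[260.6, 192.1], [305.7, 164.2], [215.6, 164.0]]
20 [[260.6, 200.6], [308.1, 174.7], [213.1, 174.6]]
30 [[260.6, 211.2], [310.4, 189.1], [210.7, 189.0]]
40 [[260.5, 223.8], [312.3, 207.2], [208.7, 207.1]]
50 [[260.5, 237.6], [313.8, 228.2], [207.1, 228.0]]
```

```bash
python3 -m inch '[[[0,0,0.006],0,0.3],[[0,0,0.012],0,0.3],[[0,0,0.016],0,0.3],[[0,0,0.016],0,0.3]]'|egrep 'pos|ft|open';  python3 pit.py | head -4; python3 -m inch '[[[-0.02,0,-0.03],0,0.3],[[-0.06,0,-0.1],0,0.3],[[-0.06,0,-0.2],0,0.3],[[-0.06,0,-0.28],0,0.3],[[-0.06,0,-0.28],0,0.3],[[-0.06,0,-0.28],0,0.3]]' |egrep 'pos|ft|open';  python3 pit.py
```

```text
tool_pos: [0.6542, 0.117, 0.1214]
ft_force: [-0.1, -1.6, 7.0]
opening: 0.0391
[0.6542 0.117  0.1214] [-3.128e+00  2.000e-03  1.457e+00] [-0.1 -1.6  7. ]
blob (209, 121, 105, 172) 12186.0
hole (251, 201, 22, 7) 98.0 ((261.5, 204.0), 10.547611236572266)
0 [[260.6, 186.0], [303.2, 157.5], [218.1, 157.4]]
tool_pos: [0.6524, 0.0868, 0.2616]
ft_force: [0.1, -0.4, -0.9]
opening: 0.0392
[0.6524 0.0868 0.2616] [-3.128e+00  2.000e-03  1.457e+00] [ 0.1 -0.4 -0.9]
blob (209, 172, 106, 122) 10136.5
hole (250, 199, 24, 9) 126.0 ((261.5, 203.0), 11.543496131896973)
blob (243, 84, 28, 35) 909.0
0 [[260.6, 186.0], [303.2, 157.5], [218.1, 157.4]]
10 [[260.6, 192.1], [305.7, 164.2], [215.6, 164.0]]
20 [[260.6, 200.6], [308.1, 174.7], [213.1, 174.6]]
30 [[260.6, 211.2], [310.4, 189.1], [210.7, 189.0]]
40 [[260.5, 223.8], [312.3, 207.2], [208.7, 207.1]]
50 [[260.5, 237.6], [313.8, 228.2], [207.1, 228.0]]
```

```bash
cat > fit.py <<'E'
from h import *
def model(c,th,px=0.,pz=-.0285,n=24):
    u=np.array([np.cos(th),0,-np.sin(th)]);v=np.array([0,1.,0]);k=np.array([-np.sin(th),0,-np.cos(th)])
    o=np.array([px,0,pz]);a=np.linspace(0,2*np.pi,n)
    circ=lambda z:[o+.0336*u+.0075*(np.cos(t)*u+np.sin(t)*v)+z*k for t in a]
    A=proj(c,circ(.005));B=proj(c,circ(-.005))
    E=lambda z:proj(c,[o+.0475*u+s*.02*v+z*k for s in(-1,1)])
    b1,b2=E(.005),E(-.005)
    return A,B,b1,b2
if __name__=="__main__":
    m=camera_model("wrist");K,d,_=cam("wrist",state());c=(K,d,np.array(m["tool_from_camera"]))
    for th in range(20,60,4):
        A,B,b1,b2=model(c,np.radians(th))
        I=cv2.intersectConvexConvex(A.astype(np.float32),B.astype(np.float32))
        r=I[1][:,0] if I[0]>0 else np.zeros((1,2));print(th,"hole x",r[:,0].min().round(),r[:,0].max().round(),"y",r[:,1].min().round(),r[:,1].max().round(),"A",round(I[0]),"topedge y",b1[0,1].round(),"w",(b1[1]-b1[0])[0].round(),"boty",b2[0,1].round(),"w",(b2[1]-b2[0])[0].round())
    im=cv2.imread("pics/pit.png");h=cv2.cvtColor(im,cv2.COLOR_BGR2HSV)
    for y in range(166,240,3): print(y,h[y,230].tolist(),h[y,261].tolist())
E
python3 fit.py
```

```text
20 hole x 247.0 274.0 y 187.0 200.0 A 237 topedge y 175.0 w 95.0 boty 162.0 w 89.0
24 hole x 247.0 274.0 y 192.0 202.0 A 172 topedge y 180.0 w 97.0 boty 166.0 w 91.0
28 hole x 249.0 272.0 y 197.0 204.0 A 105 topedge y 186.0 w 99.0 boty 170.0 w 93.0
32 hole x 251.0 270.0 y 203.0 206.0 A 44 topedge y 192.0 w 100.0 boty 175.0 w 95.0
36 hole x 258.0 263.0 y 209.0 209.0 A 1 topedge y 199.0 w 102.0 boty 180.0 w 97.0
40 hole x 0.0 0.0 y 0.0 0.0 A 0 topedge y 207.0 w 104.0 boty 186.0 w 99.0
44 hole x 0.0 0.0 y 0.0 0.0 A 0 topedge y 215.0 w 105.0 boty 192.0 w 100.0
48 hole x 0.0 0.0 y 0.0 0.0 A 0 topedge y 224.0 w 106.0 boty 199.0 w 102.0
52 hole x 0.0 0.0 y 0.0 0.0 A 0 topedge y 232.0 w 107.0 boty 207.0 w 104.0
56 hole x 0.0 0.0 y 0.0 0.0 A 0 topedge y 241.0 w 108.0 boty 215.0 w 105.0
166 [30, 18, 87] [28, 13, 241]
169 [35, 18, 85] [27, 12, 242]
172 [60, 12, 83] [29, 22, 239]
175 [22, 101, 189] [22, 102, 192]
178 [22, 99, 182] [22, 96, 191]
181 [22, 99, 183] [22, 98, 188]
184 [21, 106, 181] [22, 95, 190]
187 [21, 99, 183] [21, 97, 191]
190 [21, 104, 182] [23, 97, 191]
193 [23, 100, 215] [23, 96, 222]
196 [22, 98, 216] [23, 97, 215]
199 [23, 98, 216] [23, 106, 217]
202 [22, 98, 214] [30, 10, 246]
205 [22, 98, 214] [30, 11, 248]
208 [23, 95, 214] [22, 111, 133]
211 [22, 101, 215] [22, 104, 186]
214 [21, 97, 213] [22, 102, 193]
217 [23, 101, 213] [21, 103, 184]
220 [22, 98, 213] [21, 108, 184]
223 [23, 100, 215] [25, 86, 240]
226 [22, 99, 213] [22, 101, 220]
229 [22, 101, 215] [23, 99, 219]
232 [19, 104, 113] [22, 95, 221]
235 [22, 110, 128] [23, 98, 229]
238 [22, 103, 126] [22, 115, 129]
```

Tilt check: the end face spans rows 173–192 and the hole's top rim rows 200–221. That puts the tag at about 31° with the hole end up, 14° from square to the peg. Now I turn and go above the peg tip.

```bash
python3 - <<'E'
from h import *
go((.5607,.1713,.2616),-.112)
E

```

```text
shift [0.1483, -0.2001, -0.0007] turn 0.4996 t 28.8 pos [0.6517, 0.0863, 0.2599] yaw 1.4574 F [-0.8, -1.1, -0.5] j [0.24, 0.83, -0.96, 1.35, 0.67, 1.32, -0.85]
```

```bash
python3 -m inch '[[[0.03,-0.08,0],0.045,0.3],[[0.06,-0.16,0],0.09,0.3],[[0.1,-0.2,0],0.135,0.3],[[0.14,-0.2,0],0.18,0.3],[[0.148,-0.2,0],0.225,0.3],[[0.148,-0.2,0],0.27,0.3],[[0.148,-0.2,0],0.315,0.3],[[0.148,-0.2,0],0.36,0.3],[[0.148,-0.2,0],0.405,0.3],[[0.148,-0.2,0],0.45,0.3],[[0.148,-0.2,0],0.495,0.3],[[0.148,-0.2,0],0.5,0.3]]'|egrep 'pos|ft|open'
python3 -m inch '[[[0,0,0],0,0.3]]' | grep pos
python3 - <<'E'
from h import *
go((.5607,.1713,.157),-.112)
s=state();im=read_camera("wrist")[:,:,::-1].copy();cv2.imwrite("pics/pre2.png",im);w=cam("wrist",s)
h=cv2.cvtColor(im,cv2.COLOR_BGR2HSV);m=cv2.inRange(h,(10,60,120),(32,255,255))
for c in cv2.findContours(m,0,2)[0]:
    if cv2.contourArea(c)>300: print(cv2.boundingRect(c),cv2.contourArea(c))
D=np.array([.637,.1175]);y=-.112;c,q=np.cos(y),np.sin(y);R=np.array([[c,-q],[q,c]])
W=lambda p:[*(D+R@p[:2]),p[2]]
print("post pred",proj(w,[W(p) for p in([0,.03,.168],[.024,.03,.168],[.024,.06,.168],[0,.06,.168])]).round(1).tolist())
print("peg root/tip pred",proj(w,[W([-.7071*d,.045,.15+.7071*d]) for d in(15,35,55) for d in [d/1000]]).round(1).tolist())
E
```

```text
tool_pos: [0.5601, 0.1712, 0.26]
ft_force: [0.2, -0.1, -1.1]
opening: 0.039
tool_pos: [0.5604, 0.1715, 0.2605]
shift [0.0043, -0.0004, 0.2069] turn 0.0005 t 30.1 pos [0.5604, 0.1715, 0.2605] yaw -0.1103 F [0.2, -0.6, -0.7] j [-0.05, 0.63, -0.57, 1.59, 0.36, 1.05, -2.4]
(210, 171, 104, 123) 10052.5
(242, 60, 36, 29) 950.5
post pred [[278.4, 90.9], [278.9, 60.8], [242.9, 60.7], [243.2, 90.8]]
peg root/tip pred [[260.8, 103.7], [260.8, 121.0], [260.8, 139.7]]
```

```bash
python3 - <<'E'
from h import *
im=cv2.imread("pics/pre2.png");g=cv2.cvtColor(im,cv2.COLOR_BGR2GRAY)
for y in range(92,160,5): print(y,g[y,246:276].tolist())
h=cv2.cvtColor(im,cv2.COLOR_BGR2HSV);m=cv2.inRange(h,(10,60,120),(32,255,255))
hs=cv2.findContours(m,cv2.RETR_CCOMP,2)
for cc,hh in zip(*[hs[0],hs[1][0]]):
    if hh[3]>=0 and cv2.contourArea(cc)>40: print("hole",cv2.boundingRect(cc))
print([ (np.where(m[y])[0].min(),np.where(m[y])[0].max()) for y in (180,196,210)])
E
```

```text
92 [132, 122, 90, 74, 84, 83, 81, 85, 84, 80, 78, 87, 92, 89, 87, 90, 87, 82, 78, 82, 83, 82, 81, 83, 80, 79, 104, 120, 132, 129]
97 [134, 135, 134, 128, 131, 133, 133, 129, 129, 108, 69, 127, 179, 185, 185, 186, 150, 70, 99, 123, 125, 125, 128, 116, 116, 119, 119, 116, 128, 130]
102 [192, 120, 135, 128, 120, 118, 121, 126, 129, 129, 129, 151, 169, 175, 178, 173, 159, 131, 125, 129, 128, 124, 125, 120, 120, 121, 120, 118, 113, 187]
107 [217, 227, 199, 126, 125, 137, 131, 133, 116, 117, 140, 162, 169, 176, 176, 178, 128, 94, 124, 125, 129, 131, 123, 125, 126, 184, 217, 213, 211, 205]
112 [217, 218, 229, 200, 122, 126, 125, 126, 117, 115, 142, 155, 173, 174, 173, 175, 159, 131, 120, 133, 132, 127, 125, 114, 185, 225, 219, 219, 213, 208]
117 [205, 212, 178, 111, 122, 120, 124, 128, 114, 121, 146, 164, 172, 173, 172, 170, 161, 130, 123, 128, 128, 130, 127, 117, 181, 222, 216, 206, 212, 220]
122 [210, 211, 223, 191, 115, 128, 127, 134, 112, 116, 158, 166, 175, 177, 174, 170, 161, 132, 123, 131, 132, 126, 121, 163, 214, 221, 213, 211, 219, 220]
127 [213, 214, 217, 196, 147, 121, 132, 137, 
[... 453 characters left out ...]
123, 125, 122, 129, 124, 129, 127, 129, 122, 130, 134, 129, 124, 120, 123, 114, 177, 217, 212, 210, 209, 205, 208]
147 [203, 213, 216, 179, 117, 123, 125, 123, 128, 121, 127, 123, 124, 124, 124, 123, 126, 123, 125, 123, 126, 128, 113, 173, 210, 208, 212, 209, 206, 200]
152 [216, 216, 199, 152, 122, 126, 122, 128, 127, 123, 127, 128, 128, 124, 123, 121, 126, 123, 125, 121, 123, 126, 124, 178, 217, 211, 204, 205, 203, 215]
157 [212, 213, 213, 174, 110, 121, 132, 131, 129, 117, 131, 125, 122, 127, 126, 127, 127, 129, 125, 125, 124, 127, 121, 175, 218, 214, 215, 207, 202, 199]
hole (241, 200, 42, 17)
[(np.int64(211), np.int64(312)), (np.int64(211), np.int64(312)), (np.int64(213), np.int64(309))]
```

```bash
python3 - <<'E'
from h import *
im=cv2.imread("pics/pre2.png");g=cv2.cvtColor(im,cv2.COLOR_BGR2GRAY)
print("rows",list(zip(range(130,145),g[130:145,257:262].mean(1).round().tolist())))
s=state();w=cam("wrist",s);D=np.array([.637,.1175]);y=-.112;c,q=np.cos(y),np.sin(y);R=np.array([[c,-q],[q,c]])
W=lambda p:[*(D+R@p[:2]),p[2]]
print(proj(w,[W(p) for p in([-.0361,.0463,.1917],[-.0389,.0463,.1889],[-.0417,.0463,.186])]).round(1).tolist())
E
```

```text
rows [(130, 174.0), (131, 173.0), (132, 175.0), (133, 174.0), (134, 184.0), (135, 175.0), (136, 109.0), (137, 89.0), (138, 87.0), (139, 83.0), (140, 97.0), (141, 126.0), (142, 126.0), (143, 126.0), (144, 129.0)]
[[259.5, 136.9], [259.5, 139.9], [259.5, 142.8]]
```

The peg shows at column 259.2 with its tip rim at row 135.6, so it sits about 1.4 mm further +y and 1.5 mm further +x than predicted. I'll go to the pre-pose with that correction, then down along the peg's axis.

```bash
python3 -m inch '[[[0.007,-0.0035,0.08],0,0.3],[[0.007,-0.0035,0.15],0,0.3],[[0.007,-0.0035,0.19],0,0.3],[[0.007,-0.0035,0.207],0,0.3],[[0.014,-0.0035,0.214],0,0.3],[[0.021,-0.0035,0.221],0,0.3],[[0.028,-0.0035,0.228],0,0.3],[[0.028,-0.0035,0.228],0,0.3]]'|egrep 'pos|ft|open'
python3 - <<'E'
from h import *
s=state();im=read_camera("wrist")[:,:,::-1].copy();cv2.imwrite("pics/pre3.png",im);w=cam("wrist",s);print(s["tool_pos"],s["orientation"])
g=cv2.cvtColor(im,cv2.COLOR_BGR2GRAY);h=cv2.cvtColor(im,cv2.COLOR_BGR2HSV);m=cv2.inRange(h,(10,60,110),(32,255,255))
hs=cv2.findContours(m,cv2.RETR_CCOMP,2)
for cc,hh in zip(*[hs[0],hs[1][0]]):
    if cv2.contourArea(cc)>30: print("c",hh[3],cv2.boundingRect(cc),cv2.contourArea(cc))
for y in range(130,232,6): print(y,g[y,240:282:2].tolist())
D=np.array([.6385,.1187]);y=-.112;c,q=np.cos(y),np.sin(y);R=np.array([[c,-q],[q,c]])
print("peg pred",proj(w,[[*(D+R@[-.7071*d,.045]),.15+.7071*d] for d in(.035,.055)]).round(1).tolist())
E
```

```text
tool_pos: [0.5744, 0.1721, 0.1477]
ft_force: [0.2, 0.6, -0.1]
opening: 0.0391
[0.57443674 0.17209944 0.14772821] [ 3.13968407  0.01447492 -0.11369076]
c -1 (210, 171, 105, 123) 10092.5
c 2 (273, 204, 9, 11) 49.5
c 2 (242, 204, 22, 12) 92.0
c 2 (250, 200, 24, 7) 105.5
c -1 (233, 58, 62, 52) 2993.5
130 [223, 222, 223, 228, 201, 131, 126, 128, 110, 153, 168, 179, 179, 179, 154, 114, 135, 117, 228, 223, 222]
136 [213, 214, 208, 197, 120, 128, 125, 131, 108, 157, 174, 179, 181, 176, 154, 116, 135, 129, 187, 217, 212]
142 [215, 213, 217, 229, 120, 135, 133, 137, 111, 157, 175, 176, 186, 179, 126, 118, 132, 118, 226, 215, 218]
148 [219, 209, 219, 219, 190, 136, 139, 137, 123, 156, 174, 180, 184, 174, 159, 108, 132, 120, 220, 211, 217]
154 [216, 223, 222, 224, 119, 134, 137, 135, 125, 159, 170, 182, 186, 177, 158, 113, 130, 188, 216, 204, 199]
160 [219, 209, 207, 211, 191, 129, 126, 118, 130, 159, 172, 185, 183, 176, 131, 121, 125, 118, 230, 211, 202]
166 [211, 213, 213, 220, 117, 134, 125, 116, 134, 163, 175, 179, 176, 177, 161, 117, 129, 148, 212, 206, 206]
172 [215, 220, 217, 214, 184, 13
[... 389 characters left out ...]
98, 197, 199, 198]
196 [128, 127, 128, 129, 128, 131, 129, 126, 129, 117, 107, 123, 133, 127, 127, 126, 135, 130, 130, 135, 131]
202 [127, 129, 129, 130, 130, 128, 126, 134, 135, 128, 130, 132, 125, 127, 130, 128, 114, 123, 132, 136, 131]
208 [128, 124, 88, 88, 95, 99, 98, 100, 102, 103, 104, 102, 105, 107, 106, 100, 97, 92, 94, 88, 90]
214 [127, 118, 117, 129, 133, 84, 86, 91, 90, 90, 91, 89, 167, 164, 95, 96, 93, 107, 135, 126, 130]
220 [118, 120, 139, 162, 172, 178, 186, 193, 197, 202, 203, 206, 204, 203, 200, 194, 187, 186, 172, 146, 124]
226 [115, 125, 123, 121, 124, 126, 126, 121, 119, 118, 129, 130, 116, 119, 125, 109, 120, 111, 135, 130, 134]
peg pred [[262.6, 161.9], [262.8, 198.3]]
```

```bash
python3 -m inch '[[[-0.001,0.001,0.004],0,0.3],[[0.004,0.001,0.009],0,0.3],[[0.008,0.001,0.013],0,0.3],[[0.012,0.001,0.017],0,0.3]]'|egrep 'pos|ft|open'; python3 -m inch '[[[0.004,0,0.004],0,0.3],[[0.008,0,0.008],0,0.3]]'|egrep 'pos|ft|open'
```

```text
tool_pos: [0.5786, 0.1711, 0.1385]
ft_force: [-1.4, 0.3, 0.2]
opening: 0.0393
tool_pos: [0.582, 0.1707, 0.1341]
ft_force: [-3.6, 0.4, -0.1]
opening: 0.0395
```

```bash
cat > patch.py <<'E'
from h import *
s=state();im=read_camera("wrist")[:,:,::-1].copy();cv2.imwrite("pics/ins.png",im);h=cv2.cvtColor(im,cv2.COLOR_BGR2HSV)
print(np.round(s["tool_pos"],4),np.round(s["ft_force"],1),s["t"])
for y in range(160,252,3): print(y,"".join("w" if h[y,x,1]>60 and h[y,x,0]<33 else ("#" if h[y,x,2]<60 else "d" if h[y,x,2]<130 else "m" if h[y,x,2]<200 else ".") for x in range(204,320,2)))
w=cam("wrist",s);D=np.array([.6385,.1187]);y=-.112;c,q=np.cos(y),np.sin(y);R=np.array([[c,-q],[q,c]])
T=R.T@(np.array(s["tool_pos"][:2])-D);th=np.radians(31);H=np.array([T[0]+.0336*np.cos(th),T[1],s["tool_pos"][2]+.0285+.0336*np.sin(th)]);r=H-[0,.045,.15]
print("hole dock",H.round(4),"along",(r@[-.7071,0,.7071]).round(4),"perp",(r@[.7071,0,.7071]).round(4))
print("tip pred",proj(w,[[*(D+R@[-.7071*d+e*.7071,.045]),.15+.7071*d+e*.7071] for d,e in((.055,0),(.055,.004),(.055,-.004))]).round(1).tolist())
E
python3 patch.py
```

```text
[0.582  0.1707 0.1341] [-3.6  0.4 -0.1] 31.6
160 .....................mmmmdmmmmmmmdmm........mdmmmmmmdw###m
163 .....................mmmmdmmmmmmmdmm........mdmmmmmmm####m
166 .....................mmmmdmmmmmmddmm........ddmmmmmmd####m
169 ......................mmmdmmmmmmmdmm........ddmmmmmmd####m
172 .....................mddddmmmmmmmmmw........wwwwwwwwww###m
175 ....wwwwwwwwwwwwwwwwwwwwwwwwwwwwwwwwwwwwwwwwwwwwwwwwww##dm
178 ....wwwwwwwwwwwwwwwwwwwwwwwwwwwwwwwwwwwwwwwwwwwwwwwwwww#dm
181 ....wwwwwwwwwwwwwwwwwwwwwwwwwwwwwwwwwwwwwwwwwwwwwwwwwww###
184 ....wwwwwwwwwwwwwwwwwwwwwwwwwwwwwwwwwwwwwwwwwwwwwwwwwww###
187 ....wwwwwwwwwwwwwwwwwwwwwwwwwwwwwwwwwwwwwwwwwwwwwwwwwwww##
190 ...wwwwwwwwwwwwwwwwwwwwwwwwwwwwwwwwwwwwwwwwwwwwwwwwwwwww##
193 ...wwwwwwwwwwwwwwwwwwwwwwwwwwwwwwwwwwwwwwwwwwwwwwwwwwww###
196 ...mwwwwwwwwwwwwwwwwwwwwwwwwwwwwwwwwwwwwwwwwwwwwwwwwwwwddd
199 ....wwwwwwwwwwwwwwwwwwwwwwwwwwwwwwwwwwwwwwwwwwwwwwwwwwwddd
202 ....wwwwwwwwwwwwwwwwwwwwwwddddddddwwwwwwwwwwwwwwwwwwwwdddd
205 ....wwwwwwwwwwwwwwwwwwwwwdddddddddwwwwwwwwwwwwwwwwwwwwdddd
208 ....mwwwwwwwwwwwwwwwwwwwwdddddddddwwwwwwwww
[... 317 characters left out ...]
wwwwwwwmmdmmm
226 ......mwwwwwwwwwwwwwwwwwwwdddddddwwwwwwwwwwwwwwwwwwwdmdmmd
229 ...mmmmwwwwwwwwwwwwwwwwwwwwwwwwwwwwwwwwwwwwwwwwwwwwmmmmdd.
232 ...mmmmwwwwwwwwwwwwwwwwwwwwwwwwwwwwwwwwwwwwwwwwwwwwmmmmm..
235 ..mmmmmwwwwwwwwwwwwwwwwwwwwwwwwwwwwwwwwwwwwwwwwwwwwmmmmm..
238 #dmmmmdwwwwwwwwwwwwwwwwwwwwwwwwwwwwwwwwwwwwwwwwwwwwdmmmmd#
241 dmmmmm##wwwwwwwwwwwwwwwwwwwwwwwwwwwwwwwwwwwwwwwwww#wmmmmmd
244 mmmmmd##wwwwwwwwwwwwwwwwwwwwwwwwwwwwwwwwwwwwwwwwww##dmmmmm
247 mmmmm###wwwwwwwwwwwwwwwwwwwwwwwwwwwwwwwwwwwwwwwww#w##mmmmm
250 mmmmd####wwwwwwwwwwwwwwwwwwwwwwwwwwwwwwwwwwwwwwww#ww#dmmmm
hole dock [-0.0332  0.0453  0.1799] along 0.0446 perp -0.0023
tip pred [[261.9, 226.3], [262.0, 222.8], [261.8, 229.6]]
```

The wrist picture (as a character map) shows the steel peg coming up through the hole at columns 254–270, rows 202–227, with its tip at row 226 as predicted. The tag is on. I'll slide it a little further down, then let go.

```bash
python3 -m inch '[[[0.003,0,0.003],0,0.3],[[0.006,0,0.006],0,0.3],[[0.009,0,0.009],0,0.3]]'|egrep 'pos|ft|open'; python3 -m inch '[[[0.003,0,0.003],0,0.3],[[0.005,0,0.005],0,0.3]]'|egrep 'pos|ft|open'; python3 patch.py | egrep -v '^(1[6-9]|24|25)'
```

```text
tool_pos: [0.5865, 0.1701, 0.1297]
ft_force: [-6.0, 0.7, -2.0]
opening: 0.0388
tool_pos: [0.5891, 0.1698, 0.1272]
ft_force: [-5.1, 0.3, -2.2]
opening: 0.0393
[0.5891 0.1698 0.1272] [-5.1  0.3 -2.2] 32.15
202 ....wwwwwwwwwwwwwwwwwwwwwwddddddddwwwwwwwwwwwwwwwwwwwww##w
205 ....wwwwwwwwwwwwwwwwwwwwddddddddddwwwwwwwwwwwwwwwwwwwwdmmm
208 .....wwwwwwwwwwwwwwwwwwwwdddddddddwwwwwwwwwwwwwwwwwwwwdddd
211 .....wwwwwwwwwwwwwwwwwwwwddmm..mmdwwwwwwwwwwwwwwwwwwwwdddd
214 .....wwwwwwwwwwwwwwwwwwwwmmmm.mmmdwwwwwwwwwwwwwwwwwww#dddd
217 .....mwwwwwwwwwwwwwwwwwwwmmmm.mmmdwwwwwwwwwwwwwwwwwww#ww##
220 ......wwwwwwwwwwwwwwwwwwwmmmm.mmmdwwwwwwwwwwwwwwwwwwwddddd
223 ......wwwwwwwwwwwwwwwwwwwmmmm.mmmdwwwwwwwwwwwwwwwwwwdmdmdm
226 ......wwwwwwwwwwwwwwwwwwwmmmm.mmmdwwwwwwwwwwwwwwwwwwdmmmmm
229 ...mmmmwwwwwwwwwwwwwwwwwwmmmm.mmmdwwwwwwwwwwwwwwwwwmmmmmmd
232 ...mmmmwwwwwwwwwwwwwwwwwwmmmm.mmmdwwwwwwwwwwwwwwwwwmmmmmdd
235 ..mmmmmwwwwwwwwwwwwwwwwwwmmmm.mmmdwwwwwwwwwwwwwwwwwmmmmmmm
238 #dmmmmdwwwwwwwwwwwwwwwwwwmmmm.mmmdwwwwwwwwwwwwwwwwwdmmmmd#
hole dock [-0.026   0.0452  0.173 ] along 0.0347 perp -0.0021
tip pred [[261.8, 249.4], [261.8, 246.5], [261.7, 252.1]]
```

```bash
python3 -m inch '[[[0,0,0],0,1],[[0,0,0],0,1],[[0,0,0],0,1],[[0,0,0],0,1],[[0,0,0],0,1]]'; python3 -m inch '[[[-0.02,0,-0.03],0,1],[[-0.04,0,-0.08],0,1],[[-0.06,0,-0.15],0,1],[[-0.08,0,-0.23],0,1],[[-0.1,0,-0.3],0,1],[[-0.1,0,-0.3],0,1],[[-0.1,0,-0.3],0,1],[[-0.1,0,-0.3],0,1]]'
python3 - <<'E'
from h import *
s=state();im=read_camera("wrist")[:,:,::-1].copy();cv2.imwrite("pics/end.png",im);w=cam("wrist",s);h=cv2.cvtColor(im,cv2.COLOR_BGR2HSV);print(s["t"],s["tool_pos"])
D=np.array([.6385,.1187]);y=-.112;c,q=np.cos(y),np.sin(y);R=np.array([[c,-q],[q,c]])
W=lambda p:[*(D+R@np.array(p[:2])),p[2]]
pr=proj(w,[W([-.7071*d,.045,.15+.7071*d]) for d in(0,.02,.055)]);print("peg root,20,tip",pr.round(0).tolist())
u=np.array([.7071,0,.7071]);H=np.array([-.0134,.045,.1634])+.005*np.array([-.707,0,.707])
print("tag corners pred",proj(w,[W(H+u*a+[0,b,0]) for a in(.014,-.081) for b in(.02,-.02)]).round(0).tolist())
x0,y0=int(pr[1,0])-36,int(pr[0,1])-40
for yy in range(y0,y0+125,4): print(yy,"".join("w" if h[yy,x,1]>60 and h[yy,x,0]<33 else ("#" if h[yy,x,2]<60 else "d" if h[yy,x,2]<130 else "m" if h[yy,x,2]<200 else ".") for x in range(x0,x0+72,2)))
# recorder vs fence, left/right columns
print("fl,fr,nl pred px (flush)",proj(w,[W(p) for p in([0,0,.04],[0,-.15,.04],[-.09,0,.04],[-.09,-.15,.04])]).round(1).tolist())
E
```

```text
t: 32.7
tool_pos: [0.5904, 0.1698, 0.1279]
orientation: [3.14, 0.015, -0.113]
ft_force: [-0.5, -0.2, 0.3]
opening: 0.0854
grasp_force: 0.0
t: 33.5
tool_pos: [0.5419, 0.1749, 0.2778]
orientation: [3.138, 0.017, -0.113]
ft_force: [-1.0, -0.4, -0.1]
opening: 0.0852
grasp_force: 0.0
33.5 [0.54191353 0.17492461 0.27779536]
peg root,20,tip [[260.0, 70.0], [260.0, 85.0], [261.0, 114.0]]
tag corners pred [[237.0, 76.0], [283.0, 76.0], [243.0, 142.0], [278.0, 142.0]]
30 dddddddddddddddddddddddddddddddddddd
34 dddddd#########################ddddd
38 dddddd#########################dddd.
42 dddddd####wwwwwwwwwwwwwwwwww###ddddd
46 dddddd####wwwwwwwwwwwwwwwwww###ddddd
50 dddddd####wwwwwwwwwwwwwwwwww###ddddm
54 dddddd####wwwwwwwwwwwwwwwwww###ddddm
58 dddddd####wwwwwwwwwwwwwwwwww###ddddm
62 dddddd####wwwwwwwwwwwwwwwww####ddddm
66 dddddd####wwwwwwwwwwwwwwwww####ddddm
70 dddddd#wwwwwwwwwwwwwwwwwwwwwww#dddmm
74 dddddddwwwwwwwwwwwwwwwwwwwwwww#mmmmm
78 dddddddwwwwwwwwwwwwwwwwwwwwwww#mmmmm
82 ddddddddwwwwwwwwwddddwwwwwwwwd#mmmm#
86 ddddddddwwwwwwwwdmmmdwwwwwwwwd#mmmm#
90 mmmmmmmmmwwwwwwwwmmmdwwwwwwwm.#mmmm#
94 mmmmmmmm.wwwwwwwwmmmdwwwwwwwmm#mmmm#
98 mmmmmmmmmmwwwwwwdmmmdwwwwwwmmm#mmmm#
102 mmmmmmmmmmmwwwwwdmmmdwwwwwwmmmdmmmmw
106 mmmmmmmmmmmmmmdddmmmdddmmmmmmmdmmmm#
110 mmmmmmmmmmmmmmdddmmmdddmmmmmmmdmmmd#
114 mmmmmmmmmmmmmmddddddddddmmmmmmdmmmd#
118 mmmmmmmmmmmmmmdddddddddmmmmmmmdmmmd#
122 mmmmmmmmmmmmmmdddddddddmmmmmmmdmmmd#
126 mmmmmm.mmmmmmddddddddddmmmmmmmdmmmd#
130 mmmmmmmmmmmmmmdddddddddmmmmmmddmmmd#
134 mmmmmmmmmmmmmmdddddddddmmmmmmmdmmmd#
138 mmmmmmmmmmmmmmdddddddddmmmmmmmdmmmd#
142 mmmmmmmmmmmmmmdddddddddmmmmmmdmmmmd#
146 mmmmmmmmmmmmmmdddddddddmmmmmmdmmmmd#
150 mmmmmmmmmmmmdddddddddddddmmmmdmmmmdd
154 mmmmmmmmmmmmdddddddddddddmmmmdmmmmdd
fl,fr,nl pred px (flush) [[294.4, 78.9], [406.1, 80.3], [292.4, 146.8], [397.7, 147.2]]
```

The tag hangs on the peg, with the peg coming through its hole at rows 82–106. Last, I check the recorder's gaps to the fences numerically.

```bash
python3 - <<'E'
from h import *
s=state();w=cam("wrist",s);im=cv2.imread("pics/end.png");g=cv2.cvtColor(im,cv2.COLOR_BGR2GRAY)
m=cv2.inRange(g,0,58)
for c in cv2.findContours(m,0,2)[0]:
    x,y,ww,hh=cv2.boundingRect(c)
    if cv2.contourArea(c)>2500 and x>270 and y<200:
        print((x,y,ww,hh));a=cv2.approxPolyDP(cv2.convexHull(c),5,True)[:,0];B=onz(w,a,.04);print(a.tolist(),B.round(4).tolist())
        q=cv2.minAreaRect(c);C=onz(w,cv2.boxPoints(q),.04);print(C.round(4).tolist())
for x in (305,330,360,390): print("col",x,list(zip(range(66,92,1),g[66:92,x].tolist())))
for y in (95,115,135): print("row",y,list(zip(range(280,302),g[y,280:302].tolist())))
E
```

```text
(292, 80, 116, 68)
[[407, 82], [396, 147], [292, 145], [294, 80]] [[0.6192, -0.0314, 0.04], [0.5328, -0.0177, 0.04], [0.5516, 0.1291, 0.04], [0.637, 0.1193, 0.04]]
[[0.5502, 0.1292, 0.04], [0.6389, 0.1197, 0.04], [0.6201, -0.0314, 0.04], [0.5289, -0.0313, 0.04]]
col 305 [(66, 183), (67, 186), (68, 188), (69, 187), (70, 181), (71, 168), (72, 156), (73, 162), (74, 156), (75, 154), (76, 158), (77, 157), (78, 161), (79, 114), (80, 43), (81, 36), (82, 41), (83, 39), (84, 36), (85, 43), (86, 136), (87, 156), (88, 152), (89, 146), (90, 147), (91, 156)]
col 330 [(66, 175), (67, 182), (68, 182), (69, 192), (70, 188), (71, 179), (72, 156), (73, 155), (74, 157), (75, 145), (76, 149), (77, 148), (78, 147), (79, 136), (80, 43), (81, 24), (82, 35), (83, 43), (84, 34), (85, 30), (86, 122), (87, 163), (88, 156), (89, 151), (90, 153), (91, 161)]
col 360 [(66, 187), (67, 182), (68, 184), (69, 186), (70, 184), (71, 171), (72, 156), (73, 155), (74, 159), (75, 151), (76, 143), (77, 148), (78, 146), (79, 160), (80, 65), (81, 32), (82, 34), (83, 33), (84, 27), (85, 26), (86, 62), (87, 167), (88, 162), (89,
[... 412 characters left out ...]
), (288, 146), (289, 144), (290, 150), (291, 150), (292, 161), (293, 93), (294, 29), (295, 34), (296, 42), (297, 38), (298, 27), (299, 108), (300, 143), (301, 151)]
row 115 [(280, 182), (281, 184), (282, 152), (283, 72), (284, 114), (285, 151), (286, 145), (287, 150), (288, 147), (289, 144), (290, 145), (291, 159), (292, 108), (293, 37), (294, 33), (295, 41), (296, 38), (297, 29), (298, 101), (299, 149), (300, 155), (301, 148)]
row 135 [(280, 186), (281, 201), (282, 141), (283, 45), (284, 123), (285, 153), (286, 150), (287, 145), (288, 149), (289, 146), (290, 149), (291, 173), (292, 119), (293, 23), (294, 29), (295, 95), (296, 124), (297, 121), (298, 119), (299, 121), (300, 126), (301, 123)]
```

The fence strips are 8 px wide (12 mm) and meet the black body directly along both sides, and the body measures 152×87 mm, so no gap is visible. The robot is clear of everything, so I hand in.

```bash
python3 -m inch '[[[0,0,0],0,1],[[0,0,0],0,1],[[0,0,0],0,1]]'|grep ft; python3 -c "
from cell import *
print(hand_in())"
```

```text
ft_force: [0.6, -0.2, 0.1]
the job is handed in; nothing more can be done
None
```

I handed the job in after about 34 s of the 69 s allowed: by my last camera checks the recorder is flush in both fences and the tag hangs on the peg, released; no verdict came back.

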